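Set out the bearing job on the parts mat

TASK

Set out the bearing job on the green rubber mat: put the milled block slot-up in the middle of the mat with its slot running straight from the near long edge to the far one, lay the ball bearing flat and centred on top of it, and stand the bolt on its head midway between the block and the tape roll on the mat. Lay the shorter of the two spanners on the mat in front of the block (on the robot's side), not touching it, parallel to the mat's near edge and centred on the block. Leave the tape roll, the dish and the longer spanner where they are.

Things in the scene. Friction and masses are not known exactly. Their poses are not given: they have to be found in the camera images.
- mat_c (a point): Flat green rubber mat fixed to the worktop, 260 mm (its x) by 360 mm (its y), 3 mm thick. The point is the centre of its upper face; its x axis points away from the robot to the far long edge, its y axis along the long edges to the robot's left, z up (turned by up to 0.2 rad).
- dish_c (a point): Round steel parts dish, 106 mm across the rim and 24 mm high, standing on the mat near the middle of one short end (left or right). The point is its centre, 12 mm above its underside.
- tape_c (a point): Black tape roll lying flat on the mat near the middle of the other short end (a second roll at the back of the worktop is not part of the job), 60 mm across and 19 mm high. The point is its centre, half-way up. Dish and tape roll stand about 122 mm either side of the mat's centre.
- block_c (a point): Grey milled block, 40 mm (its x) by 60 mm (its y) by 28 mm high, with a 14 mm wide, 12 mm deep slot along its y in the top. 0.16 kg. The point is its centre, half-way up. Grasp it across the 40 mm width, on the long sides. It starts upright on the bare worktop.
- bearing_c (a point): Ball bearing lying flat on the bare worktop, 47 mm outer diameter, 14 mm high, 0.13 kg. The point is its centre, half-way up. Grasp the outer ring from any side.
- bolt_c (a point): Hexagon bolt standing upright on its head on the bare worktop: head 17 x 19 mm and 7 mm high, above it a 9.8 mm thick shank up to 57 mm in all. The point is on its axis, 28.5 mm above the underside of the head. Grasp the shank, from any side.
- spanner_short_c (a point): The shorter combination spanner, steel, lying flat on the bare worktop: 160 mm long (its y), shank 10 mm wide and 6 mm thick, ends up to 22 mm wide and 8 mm thick. The point is the middle of its shank, 3 mm above its underside.
- spanner_long_c (a point): The longer combination spanner of the same kind, 195 mm long (its y), shank 10 mm wide and 6 mm thick, ends up to 27 mm wide. To be left alone. The point is the middle of its shank, 3 mm above its underside.

How it is judged:
By the outcome, as a careful person would: the job done as asked, in the order asked, and still so for the second after the job is handed in, with the robot touching nothing.
It also fails if it takes over 128 s, if anything falls off the work surface, if the arm or the gripper's body presses on something with over 40 N, if the wrist force passes 120 N, or if a joint passes its speed limit or range.

ROBOT

A 6-joint arm with a two-finger parallel gripper is mounted at the origin on a cart in front of the work surface, level with it; the furniture and walls round the work are solid. World frame = base frame: x ahead of the robot, y to its left, z up, the work surface at z = 0. Lengths are in m, angles in rad, forces in N, time in s.
With the tool pointing down it reaches from about 0.35 to 0.975 m from the base axis. Payload 4.9 kg.
Tool frame: the origin (TCP) lies at the very end of the fingers, on their centre line; the grasp point (between the pads) lies 19 mm behind it; z points along the fingers, y is the direction in which the jaws open and shut (so a half turn about z gives the same grasp; the last joint's range is limited). The gripper opens to 85 mm and grips with 20 to 120 N. Pads are 22 mm wide; open, the fingers measure 114 mm over their backs; the gripper's body (76 mm by 85 mm) begins 54 mm behind the grasp point. The pads swing forward as they close: fully open they stand 13 mm farther back than shut.
Start: joints at [1.088, 0.053, 1.613, -0, 1.476, -0.119], TCP at [0.222, 0.584, 0.231] pointing down, gripper open.
Joint ranges: [-3.01, 3.01], [-1.01, 2.22], [0.06, 2.58], [-1.02, 4.17], [0.09, 2.62], [-3.14, 3.14]. Speed limits (rad/s): [2.57, 2.57, 3.14, 3.14, 3.14, 3.14].

INTERFACE

Orientations are given as a rotation vector (axis times angle).
In Python, from station import ctrl gives the robot as it stands.
- The arm moves only by the tool step_arm, never from a script. Its argument "moves" is a list of rows, each a list of 5 numbers: the opening, from 0 (shut) to 1 (fully open), then the shift along the world's x, y, z in m, then the turn about the world's z in degrees. A call has 1 to 20 rows; each row shifts and turns the pose as measured when the row begins; what a row does not reach is not made up. A row lasts 1/8 s, in which the tool goes at most 62.5 mm and 10.7 degrees, less where a joint would pass 70% of its speed; a pose out of reach is approached as far as the arm can. A call is refused whole if a number of a shift passes 0.0625 or a number of a turn 10.7, either way. A call with a gripper value outside its range is refused whole. The fingers move at their own pace and stop on an object; "newtons" is the grip in N (left out, the last holds). Time passes only in rows, so rows that do not move let the fingers close. It gives the time, the measured TCP pose, the force and the opening at its end, in the units of the state.
- ctrl.get_obs(): the state, without advancing time (a new reading comes with each control period).
- ctrl.get_image(name): name is "scene" or "top" or "wrist"; returns a dict with "color" (420x560x3 uint8, red, green, blue), "camera_matrix" (3x3 intrinsics, pixels), "k1" (the pictures are not rectified: a ray, as slopes to the right and down, at radius r is drawn at 1 + k1 r^2 times it, then the intrinsics apply), "R" (3x3) and "t" (3): a world point X has camera coordinates R X + t; the wrist camera has in their place "T_tool_cam" (4x4, takes a point from camera to tool coordinates, whose origin is the TCP and whose axes are the flange's). Camera axes: x right, y down, z forward; pixel columns grow to the right and rows downward; lengths in m; the calibration is good to about 2 mm. A picture is of the moment at which its call begins: read the wrist's pose just before it. There is no depth.
- ctrl.finish_job(): hands the job in, once; it reports no verdict.
Trained networks look in a picture, given as the dict that the camera call returned (one of the last four; its "shot" number tells which), for a name from the list of things; names that differ only in an ending like _2 or _b are one class to them, and where a whole thing is asked for, a point or a joint stands for the part that bears it (a point fixed in the world has none). Each returns a list of dicts, best first, with "p" (0 to 1); they miss things now and then, are a little off and sometimes report something else, mostly with a low value. They report only what shows in the picture. A call takes as long as a camera call.
- ctrl.spot_in(picture, query): "bbox" ([left, top, right, bottom] in pixels, round what is visible of it).
The state is a dict: "t": time; "q": joint angles; "dq": joint speeds; "effort": joint torques, N m; "tool_pos": TCP position; "tool_rot": TCP orientation; "contact_force": force on the tool from outside, world axes, zero at the start; "wrist_torque": the same for the moment, N m; "opening": finger opening in m.
Only numpy, scipy, OpenCV 4.12 (cv2) and the standard library are available. Lean on these libraries where they do the work, as an engineer would, in place of code of your own. Each camera call takes 0.05 s, during which the arm holds its last target.

## Working session

There is one attempt and no reset: what is moved stays moved. The work goes in short steps, Python scripts to look and compute and a tool call to move; the robot and the scene stay as the last step left them, time stands still between calls to the robot, and variables do not carry over. Pictures are saved under pics/ and viewed, and the job is handed in when it is done.

Besides the shell and the picture viewer there is one more tool, called after "Emit:" as name([rows], argument=value, ...), one row to a line, values as JSON. step_arm: Moves the arm, as the interface text tells. Its arguments: {"type":"object","properties":{"moves":{"type":"array","items":{"type":"array","items":{"type":"number"}}},"newtons":{"type":"number"}},"required":["moves"]}

```bash
ls; mkdir -p pics
python3 - <<'E'
from station import ctrl
import cv2
o=ctrl.get_obs(); print(o)
for n in ["scene","top","wrist"]:
    p=ctrl.get_image(n); cv2.imwrite(f"pics/{n}0.png",cv2.cvtColor(p["color"],cv2.COLOR_RGB2BGR))
    print(n,{k:v for k,v in p.items() if k!="color"})
    for q in ["mat_c","dish_c","tape_c","block_c","bearing_c","bolt_c","spanner_short_c","spanner_long_c"]:
        print(q,[([round(float(b)) for b in d["bbox"]],round(d["p"],2)) for d in ctrl.spot_in(p,q)[:3]])
E
```

```text
pics
{'t': 0.0, 'q': array([ 1.08798906e+00,  5.33608367e-02,  1.61430149e+00, -2.03026055e-05,
        1.47602040e+00, -1.19011898e-01]), 'dq': array([ 3.70130740e-04,  2.06430884e-03,  6.21469819e-04,  5.31107419e-04,
        8.41807284e-05, -2.86338855e-03]), 'effort': array([ 4.52939057e-04, -3.93703830e+01, -3.70167160e+01, -7.23154767e-05,
        7.23327161e-03,  5.11179792e-06]), 'tool_pos': array([0.22210592, 0.58352683, 0.23005609]), 'tool_rot': array([-0.56819055, -3.08917195,  0.00314437]), 'contact_force': array([ 0.11136956, -0.06479858,  0.7196461 ]), 'wrist_torque': array([-0.02677999, -0.00380225,  0.03678504]), 'opening': 0.08553510504631273}
scene {'camera_matrix': array([[396.63703626,   0.        , 272.31901434],
       [  0.        , 396.63703626, 212.18535434],
       [  0.        ,   0.        ,   1.        ]]), 'k1': -0.06990896340620081, 'R': array([[ 0.45493044, -0.89048401,  0.00874762],
       [-0.66583802, -0.3466534 , -0.66067477],
       [ 0.59135271,  0.29473657, -0.7506213 ]]), 't': array([-0.20493881,  0.40783543,  0.74908629]), 'shot': 1}
mat_c [([
[... 1092 characters left out ...]
58, 159, 375, 216], 0.66)]
wrist {'camera_matrix': array([[314.37770776,   0.        , 276.93053819],
       [  0.        , 314.37770776, 212.86322777],
       [  0.        ,   0.        ,   1.        ]]), 'k1': -0.05689596509422027, 'T_tool_cam': array([[ 3.15268104e-04, -9.65259934e-01, -2.61291333e-01,
         6.60227097e-02],
       [ 9.99999944e-01,  3.34237953e-04, -2.81617369e-05,
        -3.90118098e-04],
       [ 1.14516877e-04, -2.61291310e-01,  9.65259985e-01,
        -1.43937850e-01],
       [ 0.00000000e+00,  0.00000000e+00,  0.00000000e+00,
         1.00000000e+00]]), 'shot': 3}
mat_c []
dish_c []
tape_c []
block_c []
bearing_c []
bolt_c []
spanner_short_c []
spanner_long_c []
```

View pics/scene0.png

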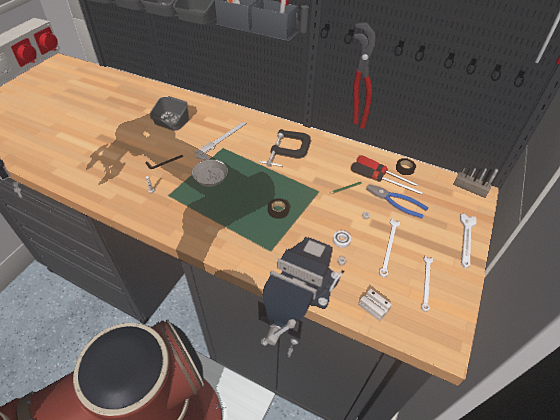

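View pics/top0.png

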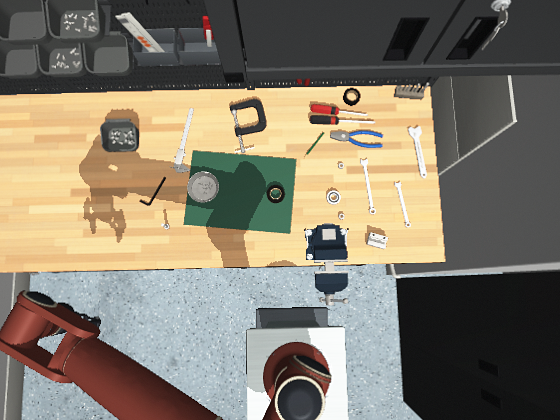

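View pics/wrist0.png

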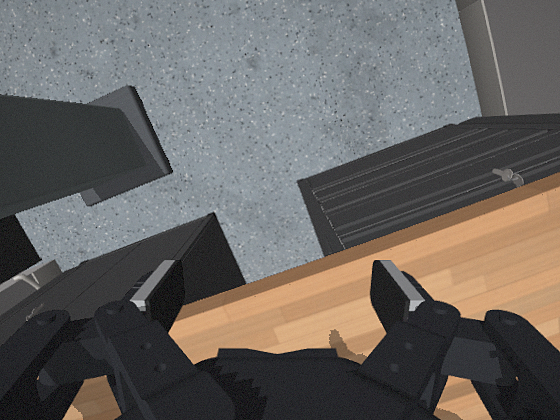

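The top view shows the mat (184–296, 150–234) with the dish on its left (203,187) and the tape on its right (276,192). The bolt is at (166,225), the bearing at (333,197) and the block at (376,240). The spanners are at (367,186) and (402,204), and a vise stands at (327,245).

```bash
cat > h.py <<'E'
from station import ctrl
import cv2, numpy as np
from scipy.spatial.transform import Rotation as Rn
def pose(p,obs=None):
    "cam->world R, cam centre"
    if "R" in p: return p["R"].T, -p["R"].T@p["t"]
    T=np.eye(4); T[:3,:3]=Rn.from_rotvec(obs["tool_rot"]).as_matrix(); T[:3,3]=obs["tool_pos"]
    M=T@p["T_tool_cam"]; return M[:3,:3],M[:3,3]
def ray(p,u,v):
    K=p["camera_matrix"]; d=np.array([(u-K[0,2])/K[0,0],(v-K[1,2])/K[1,1]]); s=d.copy()
    for _ in range(20): s=d/(1+p["k1"]*(s@s))
    return np.array([s[0],s[1],1.])
def px2w(p,u,v,z,obs=None):
    R,c=pose(p,obs); d=R@ray(p,u,v); return c+d*(z-c[2])/d[2]
def w2px(p,X,obs=None):
    R,c=pose(p,obs); x=R.T@(np.asarray(X,float)-c); s=x[:2]/x[2]; s=s*(1+p["k1"]*(s@s)); K=p["camera_matrix"]
    return s*[K[0,0],K[1,1]]+[K[0,2],K[1,2]]
def rect(p,obs,ctr,half,z,mmpp):
    "metric top-view at plane z: image up=+x, left=+y"
    n=int(2*half/mmpp*1000); R,c=pose(p,obs); mx=np.zeros((n,n),np.float32); my=mx.copy()
    ii,jj=np.mgrid[0:n,0:n]
    X=np.stack([ctr[0]+half-(ii+.5)*mmpp/1000, ctr[1]+half-(jj+.5)*mmpp/1000, np.full(ii.shape,z)],-1)
    x=(X-c)@R; s=x[...,:2]/x[...,2:]; s=s*(1+p["k1"]*(s**2).sum(-1,keepdims=True)); K=p["camera_matrix"]
    mx=(s[...,0]*K[0,0]+K[0,2]).astype(np.float32); my=(s[...,1]*K[1,1]+K[1,2]).astype(np.float32)
    return cv2.remap(p["color"],mx,my,cv2.INTER_LINEAR)
def save(n,im): cv2.imwrite(f"pics/{n}.png",cv2.cvtColor(im,cv2.COLOR_RGB2BGR))
def snap(name="wrist"):
    o=ctrl.get_obs(); p=ctrl.get_image(name); return o,p
def boxes(p,qs,n=2):
    for q in qs: print(q,[([round(float(b)) for b in d["bbox"]],round(d["p"],2)) for d in ctrl.spot_in(p,q)[:n]])
E
python3 - <<'E'
from h import *
o,p=snap("top")
for n,u,v,z in [("dish",203,187,.015),("tape",276,192,.012),("bolt",166,226,0),("bearing",333,197,.007),("block",376,240,.014),("sl",367,186,.003),("sl a",365,160,.003),("sl b",373,212,0),("ss a",397,182,.003),("ss b",407,226,.003),("vise",327,245,.1),("m1",193,151,.003),("m2",296,158,.003),("m3",291,234,.003),("m4",184,226,.003),("rightspanner a",415,127,0),("b",423,177,0)]:
    print(n,px2w(p,u,v,z).round(3))
im=rect(p,o,(0.5,0,),.5,0.003,1.0)
im=cv2.resize(p["color"][100:280,100:460],None,fx=2.2,fy=2.2,interpolation=cv2.INTER_CUBIC); save("topz",im)
E
```

```text
dish [0.621 0.3   0.015]
tape [0.599 0.054 0.012]
bolt [0.493 0.426 0.   ]
bearing [ 0.579 -0.139  0.007]
block [ 0.429 -0.274  0.014]
sl [ 0.615 -0.257  0.003]
sl a [ 0.707 -0.255  0.003]
sl b [ 0.525 -0.273  0.   ]
ss a [ 0.627 -0.36   0.003]
ss b [ 0.475 -0.384  0.003]
vise [ 0.409 -0.103  0.1  ]
m1 [0.752 0.338 0.003]
m2 [ 0.719 -0.017  0.003]
m3 [0.457 0.006 0.003]
m4 [0.492 0.365 0.003]
rightspanner a [ 0.823 -0.437  0.   ]
b [ 0.643 -0.452  0.   ]
```

View pics/topz.png

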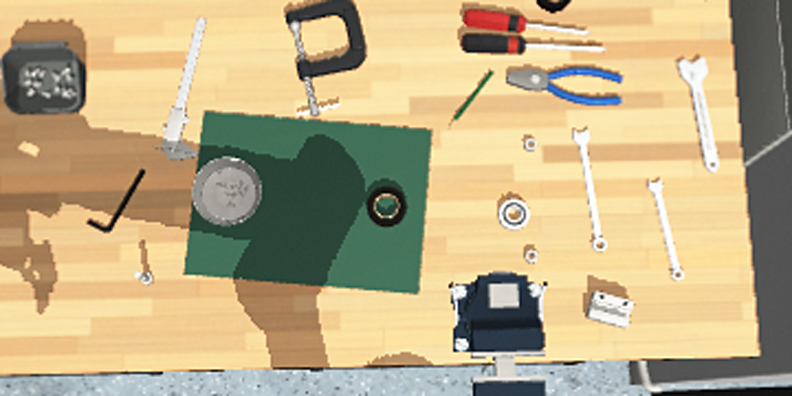

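Emit:
step_arm([
  [1,0.042,-0.05,0.012,2],
  [1,0.042,-0.05,0.012,2],
  [1,0.042,-0.05,0.012,2],
  [1,0.042,-0.05,0.012,2],
  [1,0.042,-0.05,0.012,2],
  [1,0.042,-0.05,0.012,2],
  [1,0.042,-0.05,0.012,2],
  [1,0.042,-0.05,0,1],
])

```text
t: 2.4
tool_pos: [0.5391, 0.2036, 0.3126]
tool_rot: [0.132, 3.134, 0.002]
contact_force: [1.7, -0.6, -0.2]
opening: 0.0853
```

Run:
```python
from h import *
o,p=snap(); print(o["t"],o["tool_pos"].round(4),Rn.from_rotvec(o["tool_rot"]).as_matrix()[:,1].round(3)); save("w1",p["color"])
boxes(p,["mat_c","dish_c","tape_c","bolt_c","bearing_c"])
```

```text
2.4 [0.5391 0.2036 0.3126] [0.084 0.996 0.002]
mat_c [([138, 133, 386, 297], 0.76)]
dish_c [([307, 189, 386, 262], 0.68)]
tape_c [([156, 199, 200, 242], 0.7)]
bolt_c [([424, 120, 451, 133], 0.48)]
bearing_c [([37, 207, 72, 236], 0.71)]
```

View pics/w1.png

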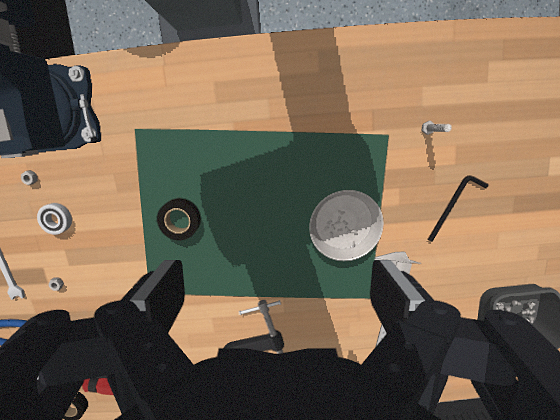

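```bash
cat >> h.py <<'E'
def matfit(p,o,x0=(0.605,0.173,-0.098)):
    from scipy.optimize import least_squares
    c=p["color"].astype(int); m=((c[...,1]>c[...,0]+12)&(c[...,1]>c[...,2]+5)).astype(np.uint8)
    m=cv2.morphologyEx(m,cv2.MORPH_OPEN,np.ones((3,3)))
    m=cv2.morphologyEx(m,cv2.MORPH_CLOSE,np.ones((5,5)))
    cs,_=cv2.findContours(m,cv2.RETR_EXTERNAL,cv2.CHAIN_APPROX_NONE); k=max(cs,key=cv2.contourArea)[:,0]
    W=np.array([px2w(p,u,v,0.003,o)[:2] for u,v in k])
    def res(x):
        a=x[2]; R=np.array([[np.cos(a),-np.sin(a)],[np.sin(a),np.cos(a)]]); L=(W-x[:2])@R
        d=np.abs(L)-[.13,.18]
        return np.where(np.abs(d[:,0])<np.abs(d[:,1]),d[:,0],d[:,1])
    def sel(x): return res(x)
    x=np.array(x0)
    r=least_squares(res,x,loss="cauchy",f_scale=0.001)
    return r.x, np.sum(np.abs(r.fun)<.002), len(W), np.median(np.abs(r.fun))
E
python3 - <<'E'
from h import *
for n in ["wrist","top","scene"]:
    o,p=snap(n); x,a,b,m=matfit(p,o); print(n,x.round(4),a,b,m)
    if n=="wrist":
        for q,bx in (("dish",[307,189,386,262]),("tape",[156,199,200,242])):
            u,v=(bx[0]+bx[2])/2,(bx[1]+bx[3])/2
            for z in (.003,.012,.02,.027): print(q,z,px2w(p,u,v,z,o).round(4))
E
```

```text
wrist [ 0.6063  0.1733 -0.1102] 460 946 0.002090064455823784
dish 0.003 [0.6219 0.304  0.003 ]
dish 0.012 [0.6189 0.3021 0.012 ]
dish 0.02 [0.6162 0.3005 0.02  ]
dish 0.027 [0.6138 0.299  0.027 ]
tape 0.003 [0.5928 0.0514 0.003 ]
tape 0.012 [0.5903 0.0546 0.012 ]
tape 0.02 [0.5882 0.0574 0.02  ]
tape 0.027 [0.5863 0.0599 0.027 ]
top [ 0.6052  0.1784 -0.1057] 137 275 0.0020337375080901887
scene [ 0.6069  0.1755 -0.1099] 123 324 0.008025769777177165
```

```bash
cat >> h.py <<'E'
def matoverlay(im,ctr,half,mm,x,col=(255,0,0),hx=.13,hy=.18):
    a=x[2]; R=np.array([[np.cos(a),-np.sin(a)],[np.sin(a),np.cos(a)]])
    P=(R@(np.array([[hx,hy],[hx,-hy],[-hx,-hy],[-hx,hy]]).T)).T+x[:2]
    px=np.stack([(ctr[1]+half-P[:,1])*1000/mm,(ctr[0]+half-P[:,0])*1000/mm],-1)
    cv2.polylines(im,[np.round(px).astype(int)],True,col,1); return im
E
python3 - <<'E'
from h import *
o,p=snap(); x=matfit(p,o)[0]; print(x)
im=rect(p,o,(.6,.173),.22,.003,.75); matoverlay(im,(.6,.173),.22,.75,x); 
o2,p2=snap("top"); im2=rect(p2,o2,(.6,.173),.22,.003,.75); matoverlay(im2,(.6,.173),.22,.75,x)
im=np.hstack([im,im2]); print(im.shape); save("mat1",cv2.resize(im,(800,400)))
E
```

```text
[ 0.60561636  0.17307197 -0.10280558]
(586, 1172, 3)
```

View pics/mat1.png

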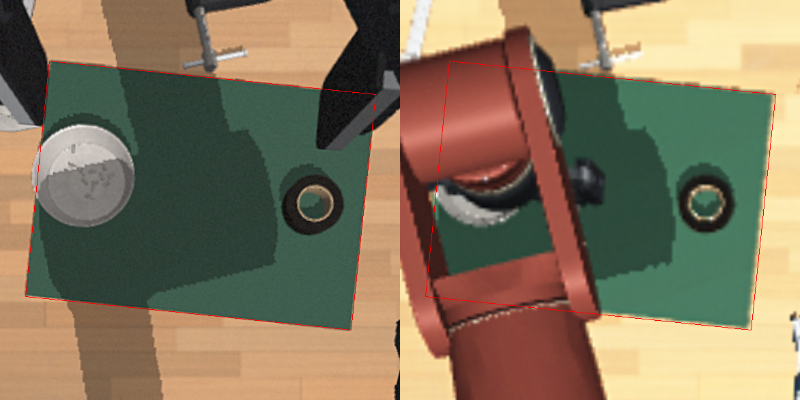

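Emit:
step_arm([
  [1,0,-0.055,0,0],
  [1,0,-0.055,0,0],
  [1,0,-0.055,0,0],
  [1,0,-0.055,0,0],
  [1,0,-0.055,0,0],
  [1,-0.02,-0.055,0,0],
  [1,-0.02,-0.055,0,0],
  [1,-0.02,-0.055,0,0],
  [1,-0.02,-0.03,0,0],
  [1,0,0,0,0],
])

```text
t: 4.2
tool_pos: [0.4521, -0.2702, 0.3119]
tool_rot: [0.107, 3.133, -0.001]
contact_force: [0.0, 0.3, -0.6]
opening: 0.0853
```

Run:
```python
from h import *
o,p=snap(); print(o["t"],o["tool_pos"].round(4),Rn.from_rotvec(o["tool_rot"]).as_matrix()[:,1].round(3),o["q"].round(2)); save("w2",p["color"])
boxes(p,["block_c","bearing_c","spanner_short_c","spanner_long_c"])
```

```text
4.2 [ 0.4521 -0.2702  0.3119] [ 0.068  0.998 -0.   ] [-0.68 -0.22  1.74  0.    1.62 -2.18]
block_c [([243, 136, 294, 178], 0.66), ([475, 232, 516, 272], 0.64)]
bearing_c [([349, 234, 383, 265], 0.88), ([244, 136, 294, 177], 0.54)]
spanner_short_c [([192, 190, 234, 289], 0.73)]
spanner_long_c [([274, 220, 311, 326], 0.84)]
```

View pics/w2.png

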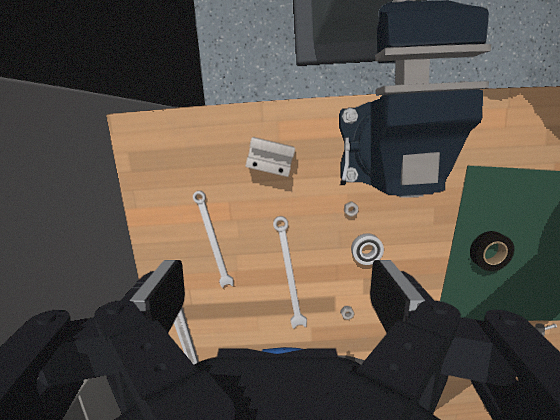

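Run:
```python
from h import *
o,p=snap()
a=rect(p,o,(.435,-.27),.06,.028,.3); b=rect(p,o,(.435,-.27),.06,.0,.3)
for im in (a,b):
    for k in range(0,400,33): im[k,::4]=(255,0,0) if k%165==0 else im[k,::4]
save("blk",np.hstack([a,b]))
for u,v,z in [(340,115,.05),(340,115,.12),(342,182,0),(342,182,.1),(440,190,.1)]: print(u,v,z,px2w(p,u,v,z,o).round(3))
```

```text
340 115 0.05 [ 0.378 -0.185  0.05 ]
340 115 0.12 [ 0.38  -0.199  0.12 ]
342 182 0 [ 0.472 -0.174  0.   ]
342 182 0.1 [ 0.453 -0.194  0.1  ]
440 190 0.1 [ 0.469 -0.078  0.1  ]
```

View pics/blk.png

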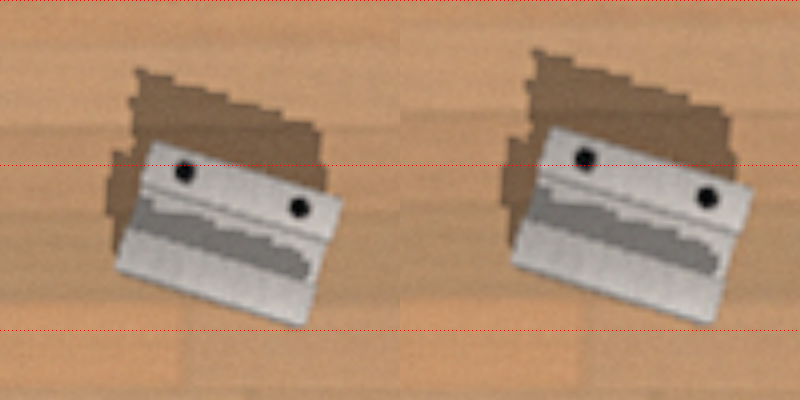

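Emit:
step_arm([
  [1,-0.003,-0.001,-0.01,-10.3],
  [1,-0.003,-0.001,-0.01,-10.3],
  [1,-0.003,-0.001,-0.01,-10.3],
  [1,-0.003,-0.001,-0.02,-10.3],
  [1,-0.003,-0.001,-0.02,-10.3],
  [1,-0.003,-0.001,-0.02,-10.3],
  [1,-0.003,-0.001,-0.02,-10.3],
  [1,-0.003,-0.001,-0.02,-10.3],
  [1,-0.003,-0.001,-0.02,-10.3],
  [1,0,0,-0.02,-10.3],
  [1,0,0,0,0],
])

```text
t: 5.88
tool_pos: [0.432, -0.267, 0.1381]
tool_rot: [2.551, 1.826, -0.016]
contact_force: [0.3, 0.6, 0.4]
opening: 0.0854
```

```bash
cat >> h.py <<'E'
def st(o):
    R=Rn.from_rotvec(o["tool_rot"]).as_matrix(); y=R[:,1]
    print("t",round(o["t"],2),"pos",o["tool_pos"].round(4),"yaw",round(float(np.degrees(np.arctan2(y[1],y[0]))),2),"z",R[:,2].round(3),"q",o["q"].round(2),"F",o["contact_force"].round(1),"op",round(o["opening"],4))
E
python3 - <<'E'
from h import *
o,p=snap(); st(o); save("w3",p["color"])
a=rect(p,o,(.4247,-.2789),.06,.028,.2); save("blk2",a)
E
```

```text
t 5.88 pos [ 0.432  -0.267   0.1381] yaw -18.8 z [-0.006 -0.01  -1.   ] q [-0.69 -0.15  1.97 -0.01  1.32 -0.36] F [0.3 0.6 0.4] op 0.0854
```

View pics/w3.png

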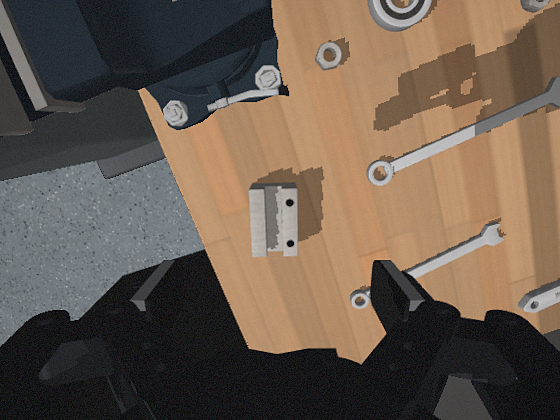

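View pics/blk2.png

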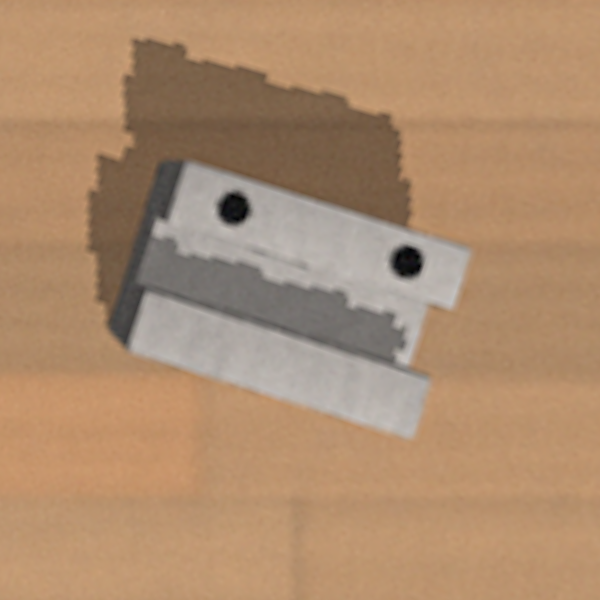

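Emit:
step_arm([
  [1,-0.007,-0.012,0,1.7],
  [1,0,0,0,0],
  [1,0,0,-0.04,0],
  [1,0,0,-0.04,0],
  [1,0,0,0,0],
])

```text
t: 6.55
tool_pos: [0.4307, -0.2807, 0.0653]
tool_rot: [2.5, 1.871, -0.009]
contact_force: [-0.2, -0.2, -0.2]
opening: 0.0856
```

Run:
```python
from h import *
st(ctrl.get_obs())
```

```text
t 6.55 pos [ 0.4307 -0.2807  0.0653] yaw -16.38 z [ 0.007 -0.018 -1.   ] q [-0.72 -0.06  2.02 -0.01  1.17 -0.43] F [-0.2 -0.2 -0.2] op 0.0856
```

Emit:
step_arm([
  [1,-0.006,0.002,-0.02,-0.7],
  [1,0,0,0,0],
  [1,0,0,-0.02,0],
  [1,0,0,0,0],
])

```text
t: 7.05
tool_pos: [0.431, -0.2824, 0.0347]
tool_rot: [2.498, 1.851, -0.003]
contact_force: [0.1, -0.1, 0.2]
opening: 0.0851
```

Run:
```python
from h import *
st(ctrl.get_obs())
```

```text
t 7.05 pos [ 0.431  -0.2824  0.0347] yaw -16.9 z [ 0.018 -0.028 -0.999] q [-0.72 -0.02  2.03 -0.01  1.09 -0.42] F [ 0.1 -0.1  0.2] op 0.0851
```

Emit:
step_arm([
  [1,-0.006,0.004,0,0],
])

```text
t: 7.18
tool_pos: [0.4266, -0.2797, 0.0375]
tool_rot: [2.494, 1.849, -0.002]
contact_force: [-0.6, 0.1, 0.6]
opening: 0.0854
```

Run:
```python
from h import *
o=ctrl.get_obs();st(o);print(o["dq"].round(3))
```

```text
t 7.17 pos [ 0.4266 -0.2797  0.0375] yaw -16.87 z [ 0.021 -0.031 -0.999] q [-0.72 -0.04  2.05 -0.01  1.09 -0.42] F [-0.6  0.1  0.6] op 0.0854
[-0.011 -0.156  0.154  0.002  0.02  -0.018]
```

Emit:
step_arm([
  [1,0,0,0,0],
])

```text
t: 7.3
tool_pos: [0.4269, -0.2798, 0.0387]
tool_rot: [2.492, 1.848, -0.001]
contact_force: [-0.2, 0.2, 0.2]
opening: 0.0854
```

Run:
```python
from h import *
o=ctrl.get_obs();st(o);print(o["dq"].round(3))
```

```text
t 7.3 pos [ 0.4269 -0.2798  0.0387] yaw -16.86 z [ 0.023 -0.032 -0.999] q [-0.72 -0.04  2.05 -0.01  1.09 -0.42] F [-0.2  0.2  0.2] op 0.0854
[ 0.001 -0.009 -0.03  -0.    -0.003 -0.   ]
```

Emit:
step_arm([
  [1,0,0,0.025,0],
  [1,0,0,0,0],
  [1,0,0,0.025,0],
  [1,0,0,0,0],
])

```text
t: 7.8
tool_pos: [0.4272, -0.2802, 0.0906]
tool_rot: [2.49, 1.847, -0.0]
contact_force: [-0.4, -0.3, -1.1]
opening: 0.0852
```

Run:
```python
from h import *
o=ctrl.get_obs();st(o);print(o["dq"].round(3))
```

```text
t 7.8 pos [ 0.4272 -0.2802  0.0906] yaw -16.86 z [ 0.025 -0.033 -0.999] q [-0.72 -0.12  2.02 -0.01  1.19 -0.42] F [-0.4 -0.3 -1.1] op 0.0852
[-0.003  0.036  0.065  0.002  0.005 -0.   ]
```

Emit:
step_arm([
  [1,0,0,-0.025,0],
])

```text
t: 7.92
tool_pos: [0.4281, -0.281, 0.0662]
tool_rot: [2.487, 1.845, 0.001]
contact_force: [0.4, 0.1, -1.1]
opening: 0.0859
```

Run:
```python
from h import *
o=ctrl.get_obs();st(o);print(o["dq"].round(3))
```

```text
t 7.92 pos [ 0.4281 -0.281   0.0662] yaw -16.85 z [ 0.027 -0.036 -0.999] q [-0.72 -0.08  2.04 -0.01  1.14 -0.42] F [ 0.4  0.1 -1.1] op 0.0859
[-0.     0.304  0.128 -0.003 -0.413  0.004]
```

Emit:
step_arm([
  [1,0,0,-0.01,0],
])

```text
t: 8.05
tool_pos: [0.4267, -0.2797, 0.0534]
tool_rot: [2.491, 1.847, -0.0]
contact_force: [-1.0, -0.5, -0.9]
opening: 0.0856
```

Run:
```python
from h import *
o=ctrl.get_obs();st(o);print(o["dq"].round(3))
```

```text
t 8.05 pos [ 0.4267 -0.2797  0.0534] yaw -16.86 z [ 0.024 -0.033 -0.999] q [-0.72 -0.06  2.04 -0.01  1.12 -0.42] F [-1.  -0.5 -0.9] op 0.0856
[ 0.     0.111  0.016 -0.001 -0.174  0.001]
```

Emit:
step_arm([
  [1,0,0,0,0],
])

```text
t: 8.18
tool_pos: [0.4257, -0.2789, 0.0516]
tool_rot: [2.493, 1.849, -0.001]
contact_force: [-0.4, -0.2, -0.5]
opening: 0.0851
```

Run:
```python
from h import *
o=ctrl.get_obs();st(o);print(o["dq"].round(3))
```

```text
t 8.18 pos [ 0.4257 -0.2789  0.0516] yaw -16.86 z [ 0.022 -0.031 -0.999] q [-0.72 -0.06  2.05 -0.01  1.12 -0.42] F [-0.4 -0.2 -0.5] op 0.0851
[-0.002  0.004  0.003 -0.    -0.001 -0.001]
```

Emit:
step_arm([
  [1,0,0,0.04,0],
  [1,0,0,0.03,0],
  [1,0,0,0.02,0],
  [1,0,0,0.01,0],
  [1,0,0,0,0],
])

```text
t: 8.8
tool_pos: [0.4247, -0.278, 0.1535]
tool_rot: [2.496, 1.851, -0.002]
contact_force: [-0.1, -0.0, -0.1]
opening: 0.0853
```

Run:
```python
from h import *
o=ctrl.get_obs();st(o)
```

```text
t 8.8 pos [ 0.4247 -0.278   0.1535] yaw -16.87 z [ 0.019 -0.029 -0.999] q [-0.72 -0.19  1.98 -0.01  1.32 -0.42] F [-0.1 -0.  -0.1] op 0.0853
```

Emit:
step_arm([
  [1,0,0,-0.04,0],
  [1,0,0,-0.03,0],
  [1,0,0,-0.02,0],
  [1,0,0,-0.01,0],
  [1,0,0,0,0],
])

```text
t: 9.43
tool_pos: [0.4225, -0.2762, 0.0468]
tool_rot: [2.5, 1.854, -0.004]
contact_force: [0.7, -0.1, 0.4]
opening: 0.0854
```

Run:
```python
from h import *
o=ctrl.get_obs();st(o)
```

```text
t 9.43 pos [ 0.4225 -0.2762  0.0468] yaw -16.88 z [ 0.015 -0.025 -1.   ] q [-0.72 -0.06  2.05 -0.01  1.12 -0.42] F [ 0.7 -0.1  0.4] op 0.0854
```

Emit:
step_arm([
  [1,0.001,-0.001,-0.015,0],
  [1,0.001,-0.001,-0.012,0],
  [1,0.001,-0.001,-0.008,0],
  [1,0,0,-0.004,0],
  [1,0,0,0,0],
])

```text
t: 10.05
tool_pos: [0.4269, -0.2804, 0.0069]
tool_rot: [2.498, 1.852, -0.003]
contact_force: [-0.6, -0.4, -0.3]
opening: 0.0855
```

Run:
```python
from h import *
o=ctrl.get_obs();st(o)
```

```text
t 10.05 pos [ 0.4269 -0.2804  0.0069] yaw -16.87 z [ 0.018 -0.027 -0.999] q [-0.72  0.02  2.05 -0.01  1.04 -0.42] F [-0.6 -0.4 -0.3] op 0.0855
```

Emit:
step_arm([
  [0.3,0,0,0,0],
  [0.3,0,0,0,0],
  [0.3,0,0,0,0],
  [0.3,0,0,0,0],
  [0.3,0,0,0,0],
  [0.3,0,0,0,0],
], newtons=50)

```text
t: 10.8
tool_pos: [0.4276, -0.281, 0.0082]
tool_rot: [2.496, 1.851, -0.002]
contact_force: [-0.3, 0.1, -0.9]
opening: 0.0391
```

Run:
```python
from h import *
o,p=snap();st(o); save("w4",p["color"])
```

```text
t 10.8 pos [ 0.4276 -0.281   0.0082] yaw -16.87 z [ 0.019 -0.029 -0.999] q [-0.72  0.02  2.05 -0.01  1.04 -0.42] F [-0.3  0.1 -0.9] op 0.0391
```

View pics/w4.png

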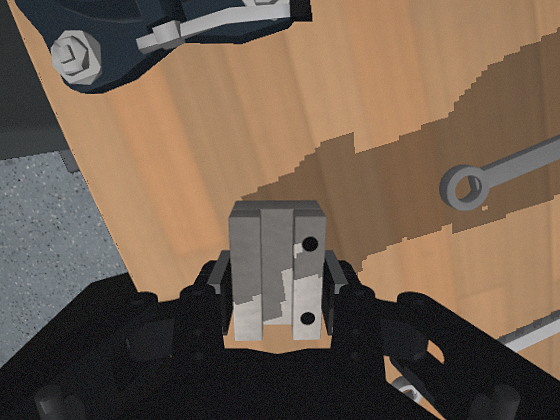

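Emit:
step_arm([
  [0.3,0,0,0.02,0],
  [0.3,0,0,0.04,0],
  [0.3,0,0,0.045,0],
  [0.3,0,0,0.045,0],
  [0.3,0.01,0,0.035,3],
  [0.3,0.02,0.02,0.03,6],
  [0.3,0.02,0.03,0.02,9],
  [0.3,0.02,0.04,0.01,9],
  [0.3,0.02,0.045,0,9],
  [0.3,0.02,0.05,0,9],
  [0.3,0.02,0.05,0,9],
  [0.3,0.015,0.05,0,9],
  [0.3,0.015,0.05,0,9],
  [0.3,0.01,0.045,0,9],
  [0.3,0.01,0.035,0,7],
  [0.3,0.005,0.025,0,5],
  [0.3,0,0.015,0,3],
  [0.3,0,0.005,0,1],
  [0.3,0,0,0,0],
])

```text
t: 13.22
tool_pos: [0.6111, 0.1965, 0.2544]
tool_rot: [0.186, 3.117, 0.027]
contact_force: [-0.7, 0.1, -2.3]
opening: 0.039
```

Run:
```python
from h import *
o,p=snap();st(o); save("w5",p["color"]); print(matfit(p,o))
```

```text
t 13.22 pos [0.6111 0.1965 0.2544] yaw 83.18 z [ 0.019  0.016 -1.   ] q [ 0.19  0.06  1.56  0.01  1.49 -1.26] F [-0.7  0.1 -2.3] op 0.039
(array([ 0.60626918,  0.17354245, -0.10982603]), np.int64(564), 947, np.float64(0.0008843975647484514))
```

View pics/w5.png

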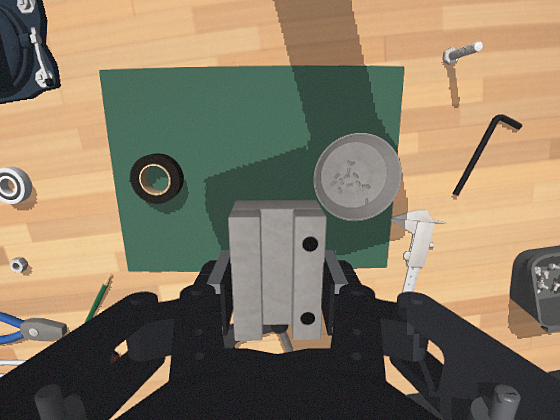

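Run:
```python
from h import *
o,p=snap(); st(o)
im=rect(p,o,(.61,.19),.05,o["tool_pos"][2]+.02,.125); save("inh",im)
c=[px2w(p,u,v,.003,o) for u,v in [(100,70),(404,67),(387,268),(129,271)]]; c=np.array(c)[:,:2]; print(c.round(4),c.mean(0))
for i,j in ((0,1),(3,2)): d=c[j]-c[i]; print(np.linalg.norm(d), np.arctan2(-d[0],d[1]))
for i,j in ((0,3),(1,2)): d=c[j]-c[i]; print(np.linalg.norm(d), np.arctan2(d[1],d[0]))
im=rect(p,o,(.6,.173),.22,.003,.75); matoverlay(im,(.6,.173),.22,.75,(.6063,.1735,-.1065)); save("mat2",im)
```

```text
t 13.28 pos [0.6111 0.1963 0.2544] yaw 83.16 z [ 0.02   0.016 -1.   ] q [ 0.19  0.06  1.56  0.01  1.49 -1.26] F [-1.   0.3 -1.4] op 0.0388
[[ 0.4574  0.0094]
 [ 0.4972  0.3655]
 [ 0.7556  0.3383]
 [ 0.7148 -0.0187]] [0.60624507 0.17362511]
0.3583306860668377 -0.11124345796917592
0.3593387722880116 -0.1138871910303743
0.2589076134905483 -0.10889927515499619
0.2598619076100192 -0.10503336329316666
```

View pics/inh.png

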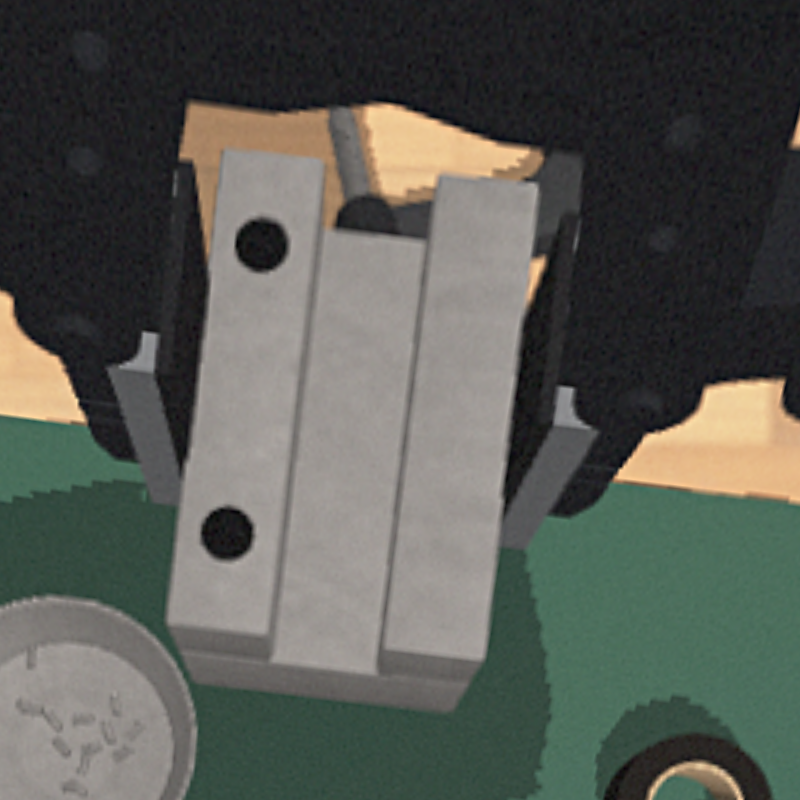

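View pics/mat2.png

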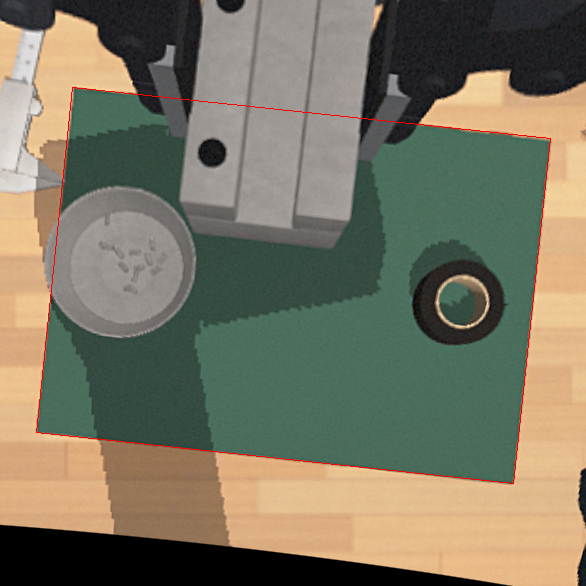

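Emit:
step_arm([
  [0.3,0,-0.006,-0.01,0.3],
  [0.3,-0.001,-0.008,-0.03,0],
  [0.3,-0.001,-0.005,-0.04,0],
  [0.3,-0.001,-0.003,-0.04,0],
  [0.3,0,0,-0.035,0],
  [0.3,0,0,-0.025,0],
  [0.3,0,0,-0.015,0],
  [0.3,0,0,-0.008,0],
  [0.3,0,0,0,0],
])

```text
t: 14.45
tool_pos: [0.607, 0.1651, 0.044]
tool_rot: [0.192, 3.115, 0.024]
contact_force: [0.6, 0.1, -1.6]
opening: 0.039
```

Run:
```python
from h import *
o,p=snap();st(o); save("w6",p["color"])
```

```text
t 14.45 pos [0.607  0.1651 0.044 ] yaw 82.97 z [ 0.022  0.014 -1.   ] q [ 0.14  0.23  1.75  0.01  1.14 -1.31] F [ 0.6  0.1 -1.6] op 0.039
```

View pics/w6.png

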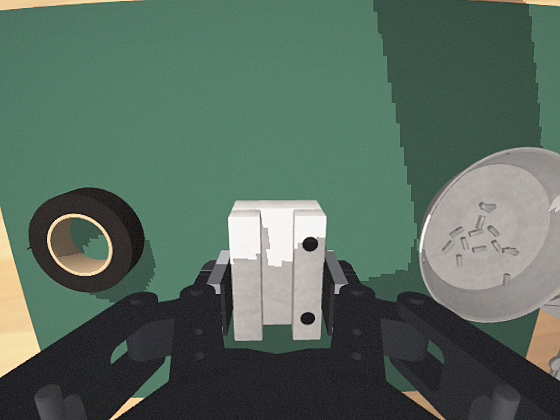

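Emit:
step_arm([
  [0.3,0,0.004,0,0.4],
  [0.3,0,0.003,-0.003,0],
  [0.3,0,0.001,-0.008,0],
  [0.3,0,0,-0.006,0],
  [0.3,0,0,-0.003,0],
  [0.3,0,0,0,0],
])

```text
t: 15.25
tool_pos: [0.6094, 0.1745, 0.0262]
tool_rot: [0.178, 3.11, 0.026]
contact_force: [-0.2, 0.4, -1.1]
opening: 0.0392
```

Run:
```python
from h import *
o=ctrl.get_obs();st(o)
```

```text
t 15.25 pos [0.6094 0.1745 0.0262] yaw 83.45 z [ 0.027  0.015 -1.   ] q [ 0.16  0.26  1.75  0.01  1.1  -1.3 ] F [-0.2  0.4 -1.1] op 0.0392
```

Emit:
step_arm([
  [0.3,-0.002,-0.001,-0.004,-0.2],
  [0.3,-0.001,0,-0.004,0],
  [0.3,0,0,-0.003,0],
  [0.3,0,0,-0.002,0],
  [0.3,0,0,0,0],
])

```text
t: 15.88
tool_pos: [0.6062, 0.1733, 0.0124]
tool_rot: [0.185, 3.109, 0.026]
contact_force: [-0.5, 0.3, -0.7]
opening: 0.0385
```

Run:
```python
from h import *
o=ctrl.get_obs();st(o)
```

```text
t 15.88 pos [0.6062 0.1733 0.0124] yaw 83.22 z [ 0.028  0.015 -1.   ] q [ 0.16  0.27  1.76  0.01  1.08 -1.3 ] F [-0.5  0.3 -0.7] op 0.0385
```

Emit:
step_arm([
  [0.3,0.0015,0,-0.001,0],
  [0.3,0,0,-0.002,0],
  [0.3,0,0,-0.001,0],
])

```text
t: 16.25
tool_pos: [0.6088, 0.1735, 0.0111]
tool_rot: [0.184, 3.109, 0.027]
contact_force: [-2.2, 0.0, 2.6]
opening: 0.0391
```

Run:
```python
from h import *
o=ctrl.get_obs();st(o)
```

```text
t 16.25 pos [0.6088 0.1735 0.0111] yaw 83.23 z [ 0.028  0.015 -0.999] q [ 0.16  0.28  1.76  0.01  1.08 -1.3 ] F [-2.2  0.   2.6] op 0.0391
```

Emit:
step_arm([
  [0.3,-0.0015,0,-0.001,0],
  [0.3,0,0,-0.001,0],
  [0.8,0,0,0,0],
  [0.8,0,0,0,0],
  [0.8,0,0,0,0],
  [0.8,0,0,0,0],
  [0.8,0,0,0.01,0],
  [0.8,0,0,0.03,0],
  [0.8,0,0,0.05,0],
  [0.9,0,0,0.05,0],
  [1,0,0,0.05,0],
  [1,0,0,0.03,0],
  [1,0,0,0.015,0],
  [1,0,0,0.005,0],
  [1,0,0,0,0],
])

```text
t: 18.12
tool_pos: [0.6051, 0.1731, 0.2593]
tool_rot: [0.184, 3.107, 0.027]
contact_force: [0.4, 0.4, 0.1]
opening: 0.0857
```

Run:
```python
from h import *
o,p=snap();st(o); save("w7",p["color"])
print(matfit(p,o))
im=rect(p,o,(.6063,.1736),.06,.031,.15); save("blk3",im)
im=rect(p,o,(.6,.173),.22,.003,.75); matoverlay(im,(.6,.173),.22,.75,(.6063,.1735,-.109)); save("mat3",im)
```

```text
t 18.12 pos [0.6051 0.1731 0.2593] yaw 83.23 z [ 0.03   0.016 -0.999] q [ 0.16  0.03  1.59  0.01  1.49 -1.3 ] F [0.4 0.4 0.1] op 0.0857
(array([ 0.60594931,  0.17342479, -0.10902596]), np.int64(693), 1095, np.float64(0.0013167067435633228))
```

View pics/blk3.png

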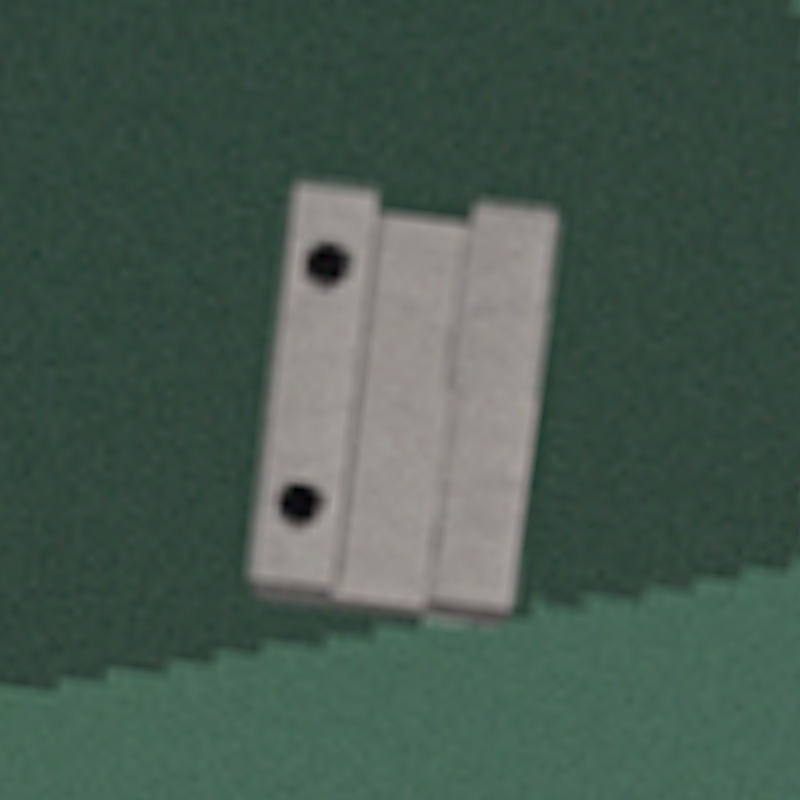

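View pics/mat3.png

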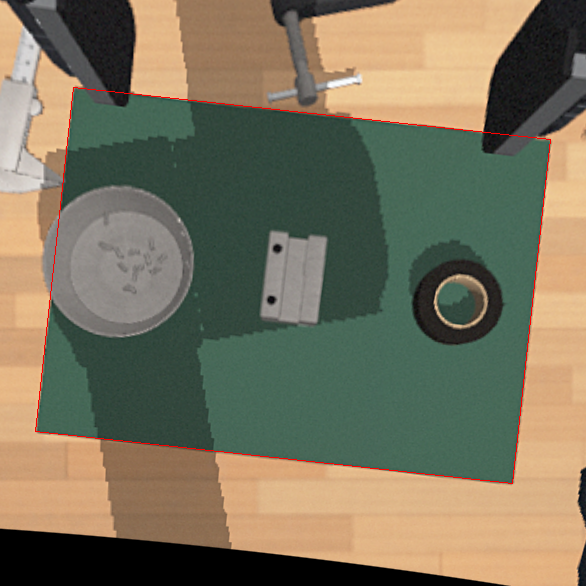

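Emit:
step_arm([
  [1,0,-0.02,0,0],
  [1,0,-0.04,0,0],
  [1,-0.005,-0.05,0,0],
  [1,-0.005,-0.05,-0.01,0],
  [1,-0.005,-0.05,-0.02,0],
  [1,-0.005,-0.04,-0.02,0],
  [1,-0.003,-0.03,-0.02,0],
  [1,-0.002,-0.015,-0.015,0],
  [1,0,-0.007,-0.01,0],
  [1,0,0,0,0],
])

```text
t: 19.42
tool_pos: [0.5704, -0.1451, 0.1481]
tool_rot: [0.19, 3.126, 0.026]
contact_force: [0.7, 0.4, -0.3]
opening: 0.0855
```

Run:
```python
from h import *
o,p=snap();st(o); save("w8",p["color"]); boxes(p,["bearing_c"])
for d in ctrl.spot_in(p,"bearing_c")[:1]:
    b=d["bbox"]; print(px2w(p,(b[0]+b[2])/2,(b[1]+b[3])/2,.012,o).round(4))
im=rect(p,o,(.579,-.139),.06,.014,.15); save("brg",im)
```

```text
t 19.43 pos [ 0.5704 -0.1451  0.1481] yaw 83.04 z [ 0.01   0.016 -1.   ] q [-0.38  0.03  1.78  0.02  1.33 -1.84] F [ 0.7  0.4 -0.3] op 0.0855
bearing_c [([252, 179, 308, 234], 0.8), ([118, 158, 204, 341], 0.74)]
[ 0.5759 -0.1408  0.012 ]
```

View pics/w8.png

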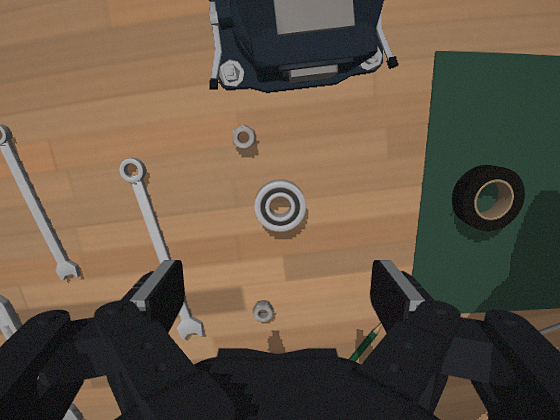

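View pics/brg.png

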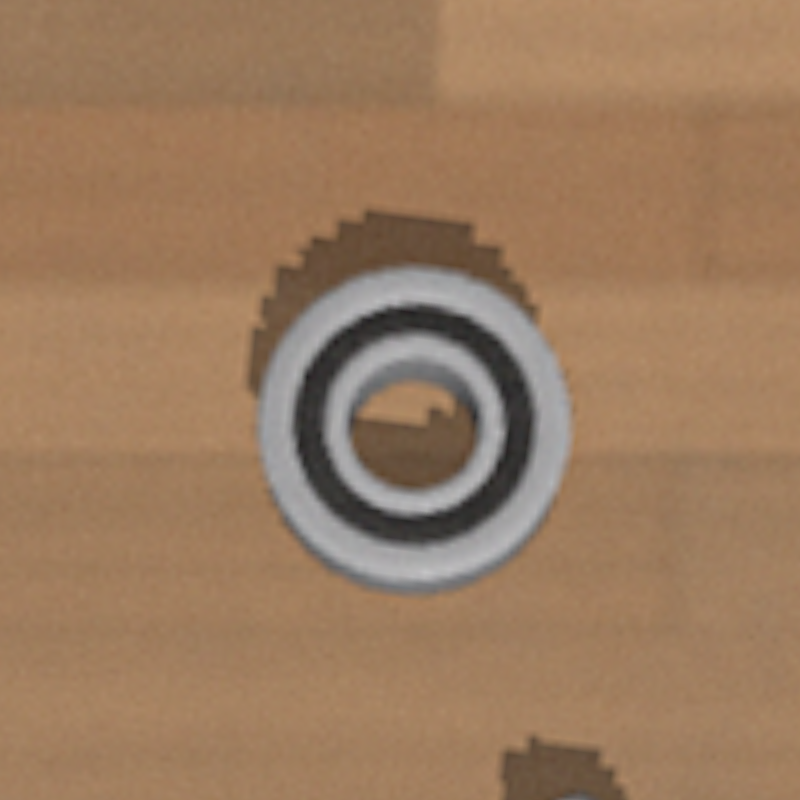

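Emit:
step_arm([
  [0.85,0.002,0.002,-0.01,0.3],
  [0.85,0.001,0.001,-0.025,0],
  [0.85,0.001,0,-0.03,0],
  [0.85,0,0,-0.025,0],
  [0.85,0,0,-0.015,0],
  [0.85,0,0,-0.008,0],
  [0.85,0,0,-0.003,0],
  [0.85,0,0,0,0],
])

```text
t: 20.58
tool_pos: [0.5804, -0.138, 0.0347]
tool_rot: [0.167, 3.114, 0.02]
contact_force: [-0.0, 0.1, 0.7]
opening: 0.0724
```

Run:
```python
from h import *
o=ctrl.get_obs();st(o)
```

```text
t 20.57 pos [ 0.5804 -0.138   0.0347] yaw 83.88 z [ 0.023  0.012 -1.   ] q [-0.37  0.17  1.83  0.02  1.12 -1.84] F [-0.   0.1  0.7] op 0.0724
```

Emit:
step_arm([
  [0.85,-0.002,-0.001,-0.006,0],
  [0.85,-0.002,-0.001,-0.01,0],
  [0.85,-0.001,0,-0.007,0],
  [0.85,0,0,-0.004,0],
  [0.85,0,0,-0.002,0],
  [0.85,0,0,0,0],
])

```text
t: 21.32
tool_pos: [0.5759, -0.1407, 0.0051]
tool_rot: [0.167, 3.112, 0.019]
contact_force: [0.8, -0.4, 0.1]
opening: 0.0723
```

Run:
```python
from h import *
o=ctrl.get_obs();st(o)
```

```text
t 21.32 pos [ 0.5759 -0.1407  0.0051] yaw 83.85 z [ 0.026  0.011 -1.   ] q [-0.37  0.21  1.85  0.02  1.06 -1.85] F [ 0.8 -0.4  0.1] op 0.0723
```

Down 4 mm and close.

Emit:
step_arm([
  [0.85,0,0,-0.003,0],
  [0.85,0,0,-0.001,0],
  [0.3,0,0,0,0],
  [0.3,0,0,0,0],
  [0.3,0,0,0,0],
  [0.3,0,0,0,0],
  [0.3,0,0,0,0],
], newtons=40)

```text
t: 22.2
tool_pos: [0.5768, -0.1409, 0.0018]
tool_rot: [0.167, 3.11, 0.018]
contact_force: [-0.1, 0.3, 0.0]
opening: 0.0448
```

Run:
```python
from h import *
o,p=snap();st(o);save("w9",p["color"])
```

```text
t 22.2 pos [ 0.5768 -0.1409  0.0018] yaw 83.86 z [ 0.027  0.01  -1.   ] q [-0.37  0.21  1.85  0.02  1.06 -1.85] F [-0.1  0.3  0. ] op 0.0448
```

View pics/w9.png

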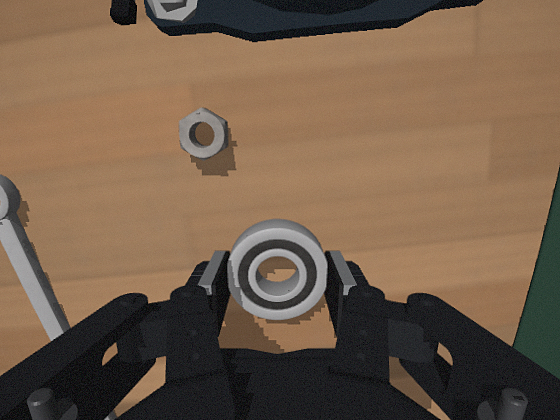

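Emit:
step_arm([
  [0.3,0,0,0.01,0],
  [0.3,0,0,0.03,0],
  [0.3,0,0.01,0.04,0],
  [0.3,0.002,0.03,0.03,0],
  [0.3,0.004,0.045,0.015,0],
  [0.3,0.004,0.05,0.005,0],
  [0.3,0.004,0.05,0,0],
  [0.3,0.004,0.045,0,0],
  [0.3,0.004,0.035,0,0],
  [0.3,0.003,0.025,0,0],
  [0.3,0.002,0.01,0,0],
  [0.3,0,0.004,0,0],
  [0.3,0,0,0,0],
])

```text
t: 23.88
tool_pos: [0.6029, 0.1717, 0.143]
tool_rot: [0.171, 3.104, 0.019]
contact_force: [0.6, 0.8, -2.1]
opening: 0.045
```

Run:
```python
from h import *
o,p=snap();st(o);save("w10",p["color"])
im=rect(p,o,o["tool_pos"][:2],.05,o["tool_pos"][2]+.014,.125); save("inh2",im)
```

```text
t 23.88 pos [0.6029 0.1717 0.143 ] yaw 83.71 z [ 0.033  0.01  -0.999] q [ 0.16  0.1   1.71  0.01  1.29 -1.31] F [ 0.6  0.8 -2.1] op 0.045
```

View pics/w10.png

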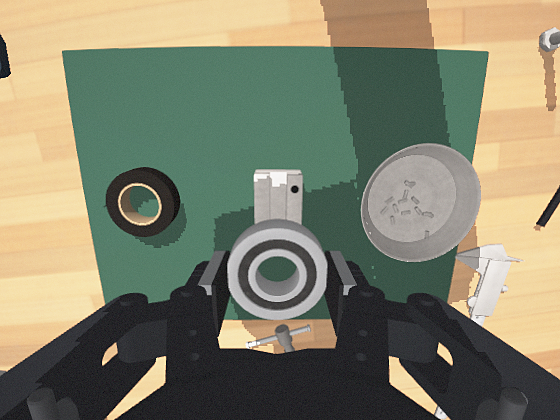

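View pics/inh2.png

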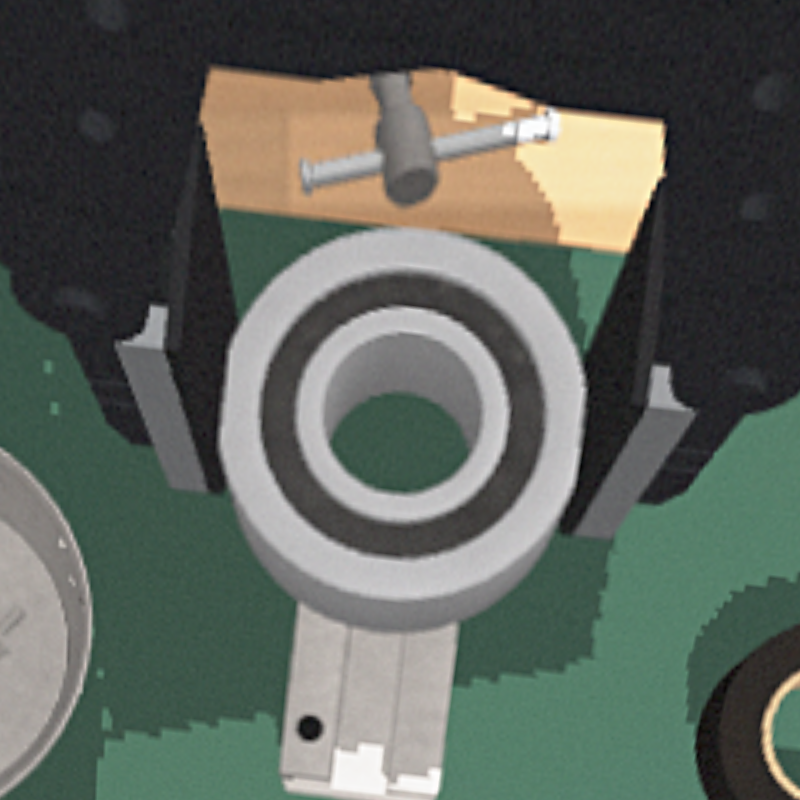

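Emit:
step_arm([
  [0.3,0.001,0.001,-0.006,0],
  [0.3,0,0,-0.015,0],
  [0.3,0,0,-0.018,0],
  [0.3,0,0,-0.015,0],
  [0.3,0,0,-0.01,0],
  [0.3,0,0,-0.006,0],
  [0.3,0,0,-0.003,0],
  [0.3,0,0,0,0],
])

```text
t: 24.92
tool_pos: [0.6027, 0.1703, 0.0628]
tool_rot: [0.176, 3.107, 0.017]
contact_force: [0.5, 0.3, -0.7]
opening: 0.0451
```

Run:
```python
from h import *
o=ctrl.get_obs();st(o)
```

```text
t 24.93 pos [0.6027 0.1703 0.0628] yaw 83.54 z [ 0.03   0.009 -1.   ] q [ 0.15  0.19  1.76  0.01  1.16 -1.31] F [ 0.5  0.3 -0.7] op 0.0451
```

Emit:
step_arm([
  [0.3,0.002,0.001,-0.004,0],
  [0.3,0.002,0.001,-0.008,0],
  [0.3,0.001,0.001,-0.006,0],
  [0.3,0,0,-0.003,0],
  [0.3,0,0,-0.001,0],
  [0.3,0,0,0,0],
])

```text
t: 25.68
tool_pos: [0.609, 0.1737, 0.0405]
tool_rot: [0.175, 3.105, 0.018]
contact_force: [-0.5, 0.3, -0.9]
opening: 0.0451
```

Run:
```python
from h import *
o=ctrl.get_obs();st(o)
```

```text
t 25.68 pos [0.609  0.1737 0.0405] yaw 83.55 z [ 0.032  0.01  -0.999] q [ 0.16  0.24  1.75  0.01  1.12 -1.3 ] F [-0.5  0.3 -0.9] op 0.0451
```

Emit:
step_arm([
  [0.3,-0.001,0,-0.003,0],
  [0.3,0,0,-0.003,0],
  [0.3,0,0,-0.001,0],
  [0.3,0,0,0,0],
])

```text
t: 26.18
tool_pos: [0.6081, 0.1737, 0.0335]
tool_rot: [0.175, 3.105, 0.018]
contact_force: [0.1, -0.3, -0.6]
opening: 0.0449
```

Run:
```python
from h import *
o,p=snap();st(o);save("w11",p["color"])
```

```text
t 26.18 pos [0.6081 0.1737 0.0335] yaw 83.54 z [ 0.033  0.01  -0.999] q [ 0.16  0.24  1.75  0.01  1.11 -1.3 ] F [ 0.1 -0.3 -0.6] op 0.0449
```

View pics/w11.png

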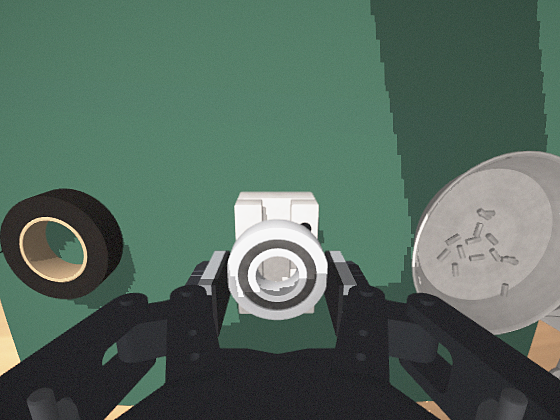

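Emit:
step_arm([
  [0.3,0,0,-0.001,0],
  [0.3,0,0,-0.001,0],
  [0.3,0,0,0,0],
])

```text
t: 26.6
tool_pos: [0.6086, 0.1738, 0.033]
tool_rot: [0.175, 3.104, 0.018]
contact_force: [0.6, -0.2, -1.4]
opening: 0.045
```

Run:
```python
from h import *
o=ctrl.get_obs();st(o)
```

```text
t 26.6 pos [0.6086 0.1738 0.033 ] yaw 83.55 z [ 0.033  0.01  -0.999] q [ 0.16  0.24  1.75  0.01  1.11 -1.3 ] F [ 0.6 -0.2 -1.4] op 0.045
```

Emit:
step_arm([
  [0.3,0,0,-0.002,0],
  [0.3,0,0,-0.001,0],
])

```text
t: 26.85
tool_pos: [0.6092, 0.1739, 0.0328]
tool_rot: [0.175, 3.104, 0.018]
contact_force: [-2.8, -0.8, 3.6]
opening: 0.0451
```

Run:
```python
from h import *
o=ctrl.get_obs();st(o)
```

```text
t 26.85 pos [0.6092 0.1739 0.0328] yaw 83.56 z [ 0.033  0.01  -0.999] q [ 0.16  0.25  1.75  0.    1.11 -1.3 ] F [-2.8 -0.8  3.6] op 0.0451
```

Emit:
step_arm([
  [0.6,-0.001,0,0,0],
  [0.7,0,0,0,0],
  [0.75,0,0,0,0],
  [0.75,0,0,0,0],
  [0.75,0,0,0.006,0],
  [0.75,0,0,0.02,0],
  [0.8,0,0,0.04,0],
  [1,0,0,0.05,0],
  [1,0,0,0.05,0],
  [1,0,0,0.035,0],
  [1,0,0,0.02,0],
  [1,0,0,0.008,0],
  [1,0,0,0,0],
])

```text
t: 28.48
tool_pos: [0.6068, 0.1738, 0.2769]
tool_rot: [0.175, 3.097, 0.02]
contact_force: [-0.3, -0.1, 0.3]
opening: 0.0851
```

Run:
```python
from h import *
o,p=snap();st(o);save("w12",p["color"])
im=rect(p,o,(.6063,.1736),.05,.045,.125); im2=rect(p,o,(.6063,.1736),.05,.031,.125);save("brg2",np.hstack([im,im2]))
```

```text
t 28.48 pos [0.6068 0.1738 0.2769] yaw 83.56 z [ 0.04   0.011 -0.999] q [ 0.16  0.02  1.57  0.    1.51 -1.3 ] F [-0.3 -0.1  0.3] op 0.0851
```

View pics/w12.png

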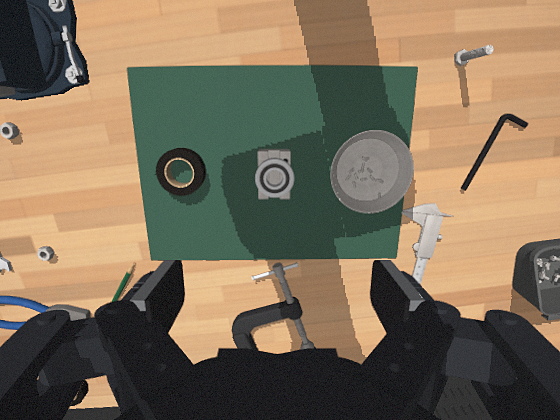

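```bash
python3 -c "
import cv2; i=cv2.imread('pics/brg2.png'); cv2.imwrite('pics/brg2s.png',cv2.resize(i,(800,400),interpolation=cv2.INTER_AREA))"
```

```text
(no output)
```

View pics/brg2s.png

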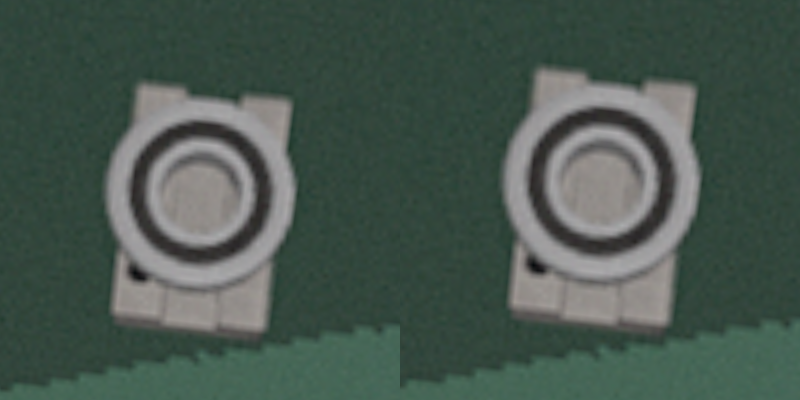

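Run:
```python
from h import *
o,p=snap()
print(matfit(p,o))
a=rect(p,o,(.6063,.1736),.04,.045,.1); b=rect(p,o,(.6063,.1736),.04,.031,.1)
save("z1",a[:,:]);save("z2",b)
```

```text
(array([ 0.60582243,  0.17351784, -0.10970336]), np.int64(694), 1058, np.float64(0.0012687786395439438))
```

View pics/z1.png

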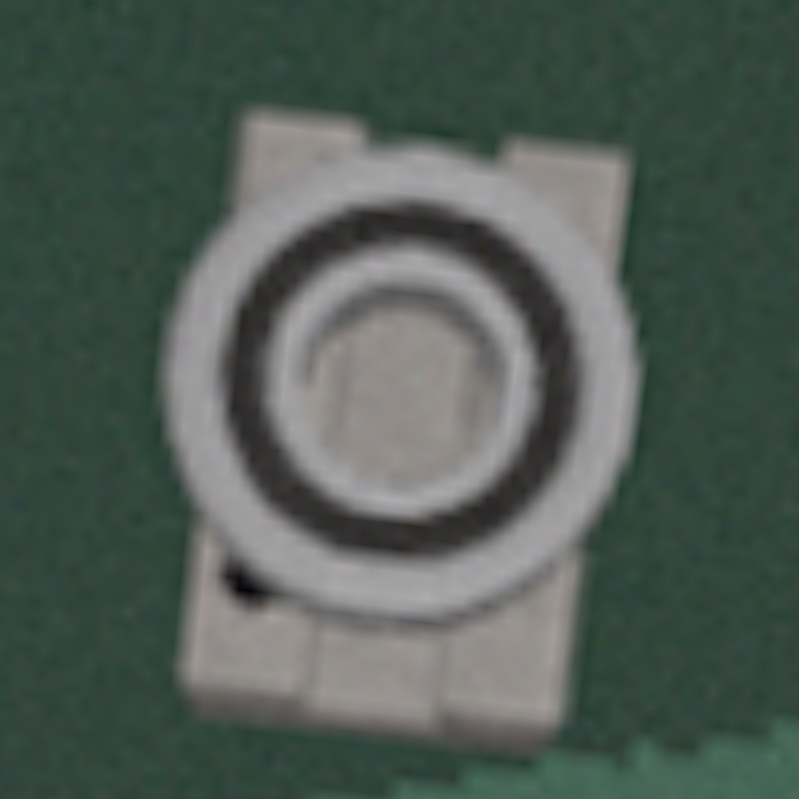

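View pics/z2.png

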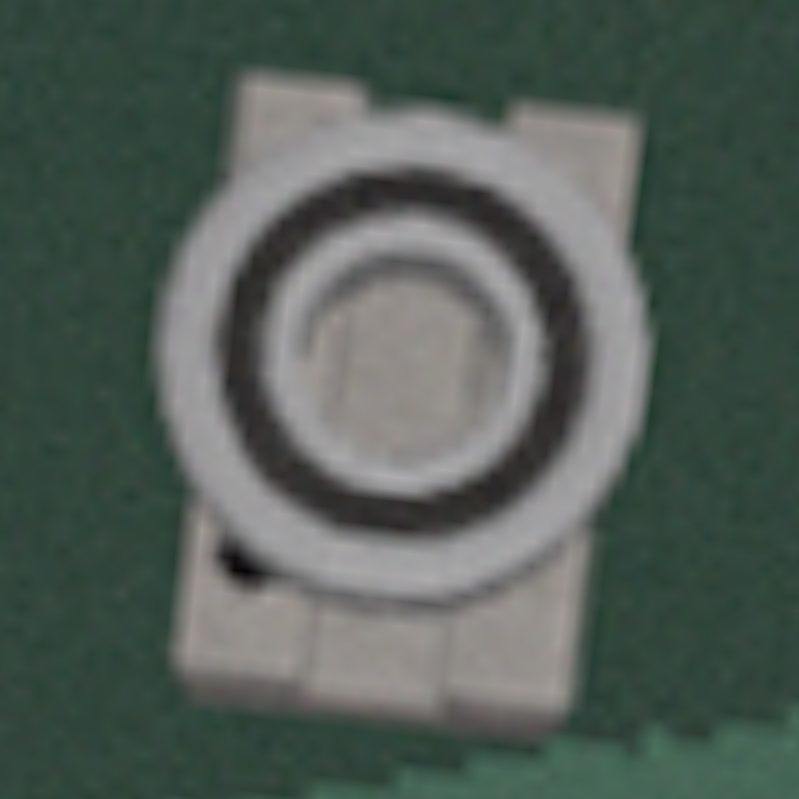

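Run:
```python
from h import *
o,p=snap()
for u,v,z in [(461,58,.007),(490,48,.057),(461,58,0)]: print(px2w(p,u,v,z,o).round(4))
for n in ("top","scene"):
    o,q=snap(n); boxes(q,["bolt_c"])
    print(w2px(q,(.49,.425,0)),w2px(q,(.49,.425,.057)))
    c=w2px(q,(.49,.425,.02)).astype(int); save("bo"+n,cv2.resize(q["color"][c[1]-25:c[1]+25,c[0]-25:c[0]+25],(400,400),interpolation=cv2.INTER_CUBIC))
```

```text
[0.49   0.4184 0.007 ]
[0.4877 0.422  0.057 ]
[0.4892 0.4225 0.    ]
bolt_c []
[166.28751182 226.96599209] [161.64621202 224.79192191]
bolt_c [([148, 177, 154, 196], 0.5)]
[150.34725166 189.93716457] [145.97958462 175.89185985]
```

Emit:
step_arm([
  [1,-0.003,0.01,0,-4],
  [1,-0.01,0.02,0,-8],
  [1,-0.015,0.03,0,-10],
  [1,-0.015,0.035,-0.01,-10],
  [1,-0.015,0.035,-0.015,-10],
  [1,-0.015,0.035,-0.015,-10],
  [1,-0.015,0.03,-0.015,-10],
  [1,-0.012,0.02,-0.01,-10],
  [1,-0.008,0.015,-0.008,-8],
  [1,-0.005,0.008,-0.005,-6],
  [1,-0.003,0.004,0,-3],
  [1,0,0,0,0],
])

```text
t: 30.32
tool_pos: [0.4838, 0.4217, 0.1873]
tool_rot: [2.355, 2.031, -0.04]
contact_force: [0.9, 0.5, 0.3]
opening: 0.0858
```

Run:
```python
from h import *
o,p=snap();st(o);save("w13",p["color"]);boxes(p,["bolt_c"])
```

```text
t 30.32 pos [0.4838 0.4217 0.1873] yaw -8.46 z [ 0.001 -0.041 -0.999] q [ 0.62  0.14  1.6  -0.03  1.43  0.77] F [0.9 0.5 0.3] op 0.0858
bolt_c [([272, 176, 292, 205], 0.84)]
```

View pics/w13.png

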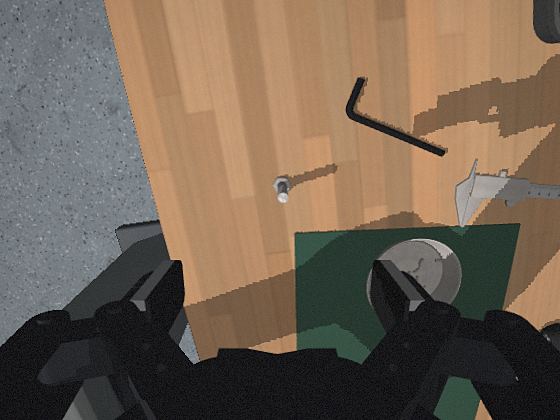

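Run:
```python
from h import *
o,p=snap()
c=p["color"][160:220,250:310]; save("bz",cv2.resize(c,(600,600),interpolation=cv2.INTER_CUBIC))
for u,v,z in [(283,184,.007),(283,198,.057)]: print(px2w(p,u,v,z,o).round(4))
```

```text
[0.4919 0.422  0.007 ]
[0.4904 0.4202 0.057 ]
```

View pics/bz.png

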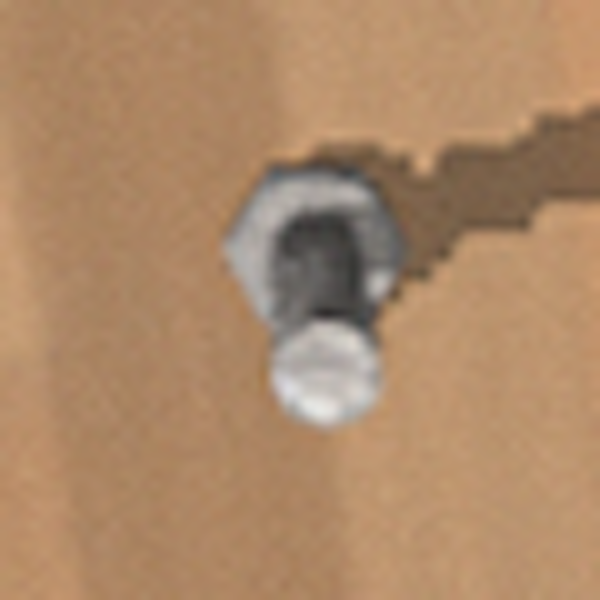

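Emit:
step_arm([
  [1,0.002,-0.001,-0.01,1],
  [1,0.002,0,-0.025,1],
  [1,0.001,0,-0.03,0],
  [1,0,0,-0.03,0],
  [1,0,0,-0.022,0],
  [1,0,0,-0.014,0],
  [1,0,0,-0.007,0],
  [1,0,0,-0.002,0],
  [1,0,0,0,0],
])

```text
t: 31.6
tool_pos: [0.4916, 0.4181, 0.0428]
tool_rot: [2.315, 2.074, -0.033]
contact_force: [0.5, 0.4, -0.7]
opening: 0.0856
```

Run:
```python
from h import *
o,p=snap();st(o);save("w14",p["color"])
```

```text
t 31.6 pos [0.4916 0.4181 0.0428] yaw -6.28 z [ 0.006 -0.039 -0.999] q [ 0.6   0.29  1.68 -0.04  1.19  0.73] F [ 0.5  0.4 -0.7] op 0.0856
```

View pics/w14.png

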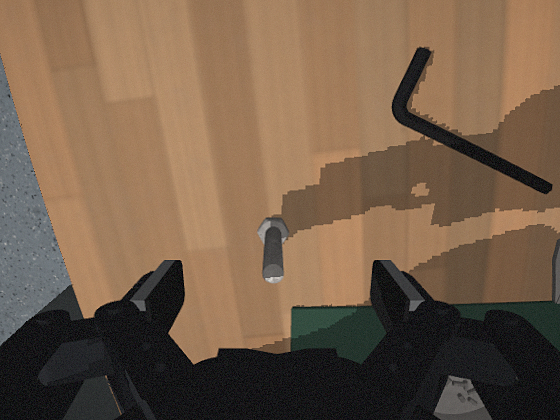

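Run:
```python
from h import *
o,p=snap()
for u,v,z in [(273,275,.057),(272,229,.007)]: print(px2w(p,u,v,z,o).round(4))
```

```text
[0.4899 0.4201 0.057 ]
[0.4897 0.424  0.007 ]
```

Emit:
step_arm([
  [1,0,0.001,-0.006,0],
  [1,0,0.001,-0.008,0],
  [1,0,0,-0.005,0],
  [1,0,0,-0.003,0],
  [1,0,0,0,0],
])

```text
t: 32.33
tool_pos: [0.4921, 0.4208, 0.0204]
tool_rot: [2.315, 2.074, -0.03]
contact_force: [0.2, -0.1, -0.6]
opening: 0.0855
```

Run:
```python
from h import *
o=ctrl.get_obs();st(o)
```

```text
t 32.33 pos [0.4921 0.4208 0.0204] yaw -6.26 z [ 0.008 -0.038 -0.999] q [ 0.61  0.32  1.68 -0.04  1.15  0.73] F [ 0.2 -0.1 -0.6] op 0.0855
```

Emit:
step_arm([
  [0.6,-0.002,0,0,0],
  [0.4,-0.001,0,0,0],
  [0.3,0,0,0,0],
], newtons=40)

```text
t: 32.7
tool_pos: [0.4891, 0.421, 0.0209]
tool_rot: [2.315, 2.074, -0.029]
contact_force: [-0.2, -0.2, -0.0]
opening: 0.0324
```

Run:
```python
from h import *
o,p=snap();st(o);save("w15",p["color"])
```

```text
t 32.7 pos [0.4891 0.421  0.0209] yaw -6.27 z [ 0.008 -0.037 -0.999] q [ 0.61  0.32  1.69 -0.04  1.15  0.74] F [-0.2 -0.2 -0. ] op 0.0324
```

View pics/w15.png

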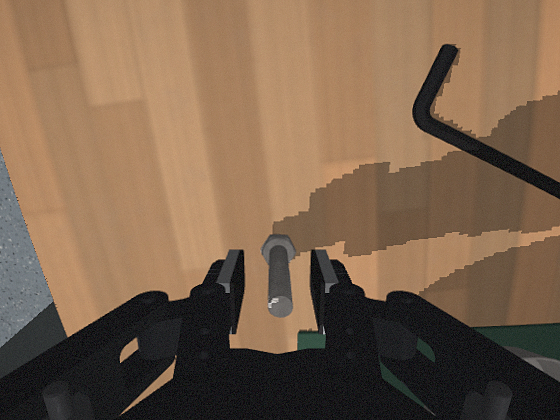

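Well centred between the fingers at (280,280); I'll close.

Emit:
step_arm([
  [0.15,0,0,0,0],
  [0.05,0,0,0,0],
  [0,0,0,0,0],
  [0,0,0,0,0],
  [0,0,0,0,0],
])

```text
t: 33.38
tool_pos: [0.4893, 0.4211, 0.0211]
tool_rot: [2.315, 2.074, -0.028]
contact_force: [-0.0, -0.7, -0.3]
opening: 0.0086
```

Run:
```python
from h import *
o,p=snap();st(o);save("w16",p["color"])
```

```text
t 33.38 pos [0.4893 0.4211 0.0211] yaw -6.27 z [ 0.009 -0.037 -0.999] q [ 0.61  0.32  1.69 -0.04  1.15  0.74] F [-0.  -0.7 -0.3] op 0.0086
```

View pics/w16.png

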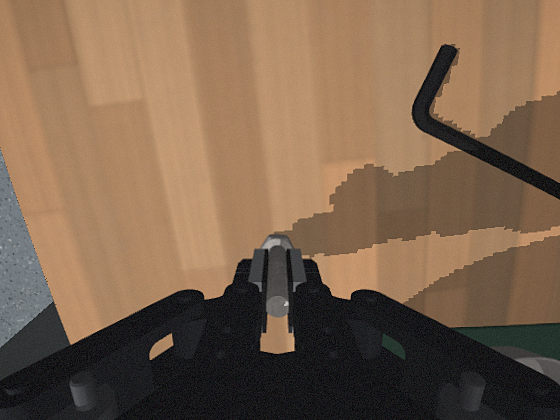

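Emit:
step_arm([
  [0,0,0,0.01,0],
  [0,0,0,0.03,0],
  [0,0.003,-0.01,0.045,0],
  [0,0.01,-0.025,0.04,0],
  [0,0.015,-0.04,0.03,0],
  [0,0.017,-0.045,0.015,0],
  [0,0.016,-0.045,0.005,0],
  [0,0.015,-0.04,0,0],
  [0,0.013,-0.035,0,0],
  [0,0.009,-0.025,0,0],
  [0,0.006,-0.015,0,0],
  [0,0.003,-0.007,0,0],
  [0,0,-0.002,0,0],
  [0,0,0,0,0],
])

```text
t: 35.17
tool_pos: [0.5984, 0.1237, 0.211]
tool_rot: [2.307, 2.074, -0.014]
contact_force: [-0.0, -0.5, -0.8]
opening: 0.0086
```

Run:
```python
from h import *
o,p=snap();st(o);save("w17",p["color"]); boxes(p,["tape_c","block_c","bolt_c"])
print(matfit(p,o))
im=rect(p,o,(.6,.12),.13,.022,.325); save("z3",im)
```

```text
t 35.17 pos [0.5984 0.1237 0.211 ] yaw -6.07 z [ 0.019 -0.035 -0.999] q [ 0.1   0.03  1.68 -0.04  1.43  0.21] F [-0.  -0.5 -0.8] op 0.0086
tape_c [([249, 216, 298, 260], 0.7)]
block_c [([241, 115, 304, 158], 0.95)]
bolt_c [([262, 233, 293, 319], 0.77)]
(array([ 0.60563809,  0.17375871, -0.10807787]), np.int64(664), 1166, np.float64(0.0015406391499884764))
```

View pics/w17.png

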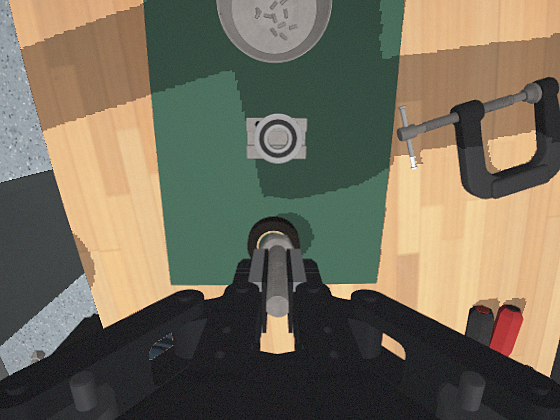

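View pics/z3.png

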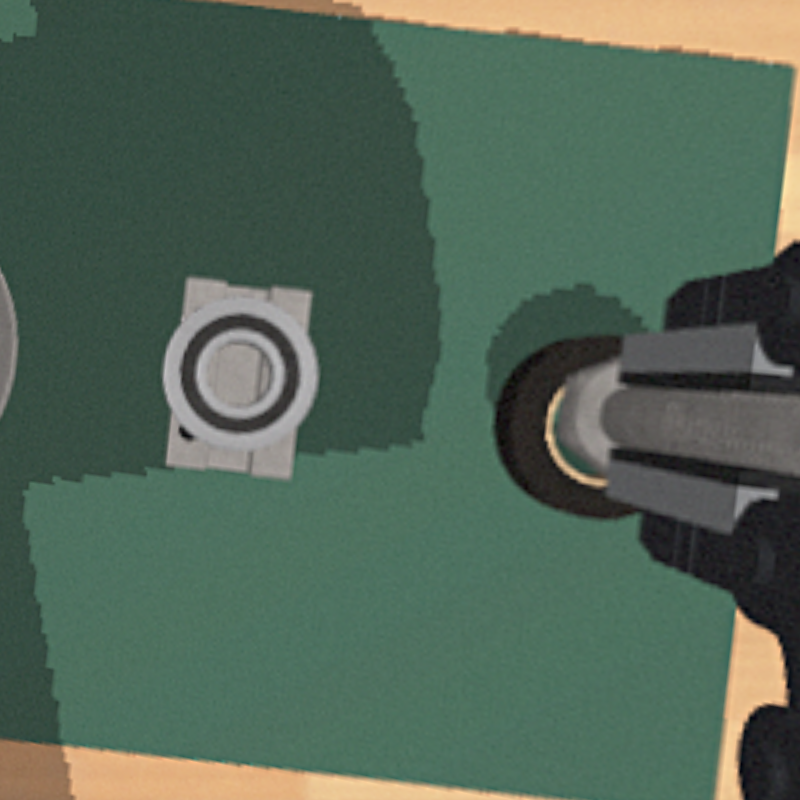

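Emit:
step_arm([
  [0,0,-0.002,-0.01,0],
  [0,0,-0.002,-0.025,0],
  [0,0,-0.001,-0.03,0],
  [0,0,0,-0.03,0],
  [0,0,0,-0.025,0],
  [0,0,0,-0.016,0],
  [0,0,0,-0.008,0],
  [0,0,0,-0.003,0],
  [0,0,0,0,0],
])

```text
t: 36.5
tool_pos: [0.5973, 0.1193, 0.0574]
tool_rot: [2.305, 2.076, -0.014]
contact_force: [0.3, 0.4, 0.0]
opening: 0.0085
```

Run:
```python
from h import *
o,p=snap();st(o);save("w18",p["color"])
```

```text
t 36.5 pos [0.5973 0.1193 0.0574] yaw -5.95 z [ 0.02  -0.035 -0.999] q [ 0.09  0.17  1.79 -0.04  1.16  0.21] F [0.3 0.4 0. ] op 0.0085
```

View pics/w18.png

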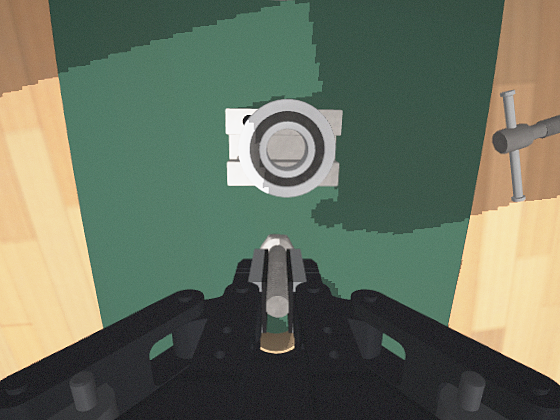

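Emit:
step_arm([
  [0,0.001,-0.002,-0.006,0],
  [0,0.001,-0.001,-0.009,0],
  [0,0,-0.001,-0.007,0],
  [0,0,0,-0.004,0],
  [0,0,0,-0.002,0],
  [0,0,0,0,0],
])

```text
t: 37.3
tool_pos: [0.6007, 0.115, 0.0292]
tool_rot: [2.303, 2.075, -0.01]
contact_force: [-0.4, -0.6, -0.2]
opening: 0.0087
```

Run:
```python
from h import *
o=ctrl.get_obs();st(o)
```

```text
t 37.3 pos [0.6007 0.115  0.0292] yaw -5.95 z [ 0.023 -0.035 -0.999] q [ 0.08  0.22  1.79 -0.04  1.11  0.21] F [-0.4 -0.6 -0.2] op 0.0087
```

Emit:
step_arm([
  [0,0,0,-0.003,0],
  [0,0,0,-0.002,0],
])

```text
t: 37.55
tool_pos: [0.6011, 0.1151, 0.0245]
tool_rot: [2.303, 2.074, -0.009]
contact_force: [-0.1, -0.0, -0.9]
opening: 0.0088
```

Run:
```python
from h import *
o=ctrl.get_obs();st(o)
```

```text
t 37.55 pos [0.6011 0.1151 0.0245] yaw -5.95 z [ 0.024 -0.035 -0.999] q [ 0.08  0.22  1.8  -0.04  1.1   0.21] F [-0.1 -0.  -0.9] op 0.0088
```

Emit:
step_arm([
  [0,0,0,-0.002,0],
  [0,0,0,-0.001,0],
])

```text
t: 37.8
tool_pos: [0.6018, 0.1152, 0.0241]
tool_rot: [2.303, 2.074, -0.009]
contact_force: [-2.3, 0.1, 3.5]
opening: 0.0086
```

Run:
```python
from h import *
o=ctrl.get_obs();st(o)
```

```text
t 37.8 pos [0.6018 0.1152 0.0241] yaw -5.94 z [ 0.024 -0.035 -0.999] q [ 0.08  0.23  1.79 -0.04  1.1   0.21] F [-2.3  0.1  3.5] op 0.0086
```

Emit:
step_arm([
  [0.15,0,0,0,0],
  [0.25,0,0,0,0],
  [0.4,0,0,0,0],
  [0.5,0,0,0,0],
  [0.5,0,0,0,0],
])

```text
t: 38.42
tool_pos: [0.6019, 0.1153, 0.0238]
tool_rot: [2.302, 2.074, -0.008]
contact_force: [-0.1, 0.5, -0.3]
opening: 0.0427
```

Run:
```python
from h import *
o,p=snap();st(o);save("w19",p["color"])
```

```text
t 38.42 pos [0.6019 0.1153 0.0238] yaw -5.94 z [ 0.024 -0.035 -0.999] q [ 0.08  0.23  1.79 -0.04  1.1   0.21] F [-0.1  0.5 -0.3] op 0.0427
```

View pics/w19.png

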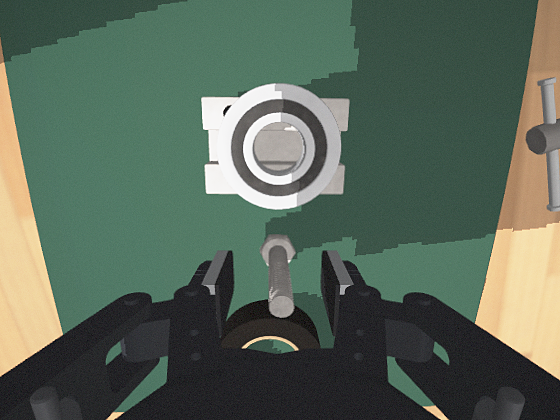

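Emit:
step_arm([
  [0.6,0,0,0.008,0],
  [0.8,0,0,0.025,0],
  [1,0,0,0.04,0],
  [1,0,0,0.045,0],
  [1,0,0,0.045,0],
  [1,0,0,0.03,0],
  [1,0,0,0.02,0],
  [1,0,0,0.01,0],
  [1,0,0,0,0],
])

```text
t: 39.6
tool_pos: [0.5996, 0.115, 0.256]
tool_rot: [2.303, 2.074, -0.009]
contact_force: [0.2, 0.3, 0.3]
opening: 0.0857
```

Run:
```python
from h import *
o,p=snap();st(o);save("w20",p["color"])
```

```text
t 39.6 pos [0.5996 0.115  0.256 ] yaw -5.94 z [ 0.024 -0.035 -0.999] q [ 0.08 -0.01  1.63 -0.04  1.49  0.19] F [0.2 0.3 0.3] op 0.0857
```

View pics/w20.png

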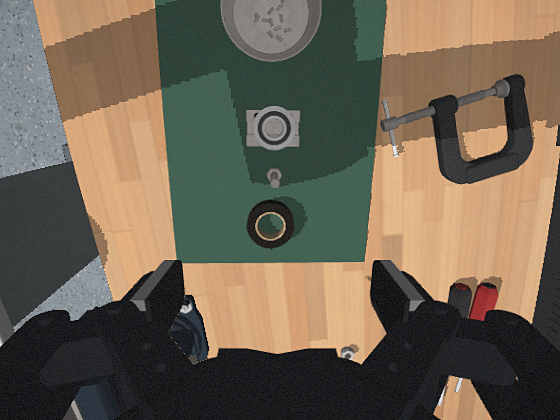

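Emit:
step_arm([
  [1,0,-0.01,0,-2],
  [1,0,-0.025,0,-5],
  [1,-0.003,-0.04,0,-7],
  [1,-0.004,-0.045,0,-8],
  [1,-0.005,-0.05,0,-8],
  [1,-0.005,-0.05,0,-8],
  [1,-0.005,-0.05,0,-8],
  [1,-0.005,-0.05,-0.005,-8],
  [1,-0.005,-0.045,-0.01,-7],
  [1,-0.005,-0.04,-0.01,-6],
  [1,-0.004,-0.03,-0.01,-4],
  [1,-0.003,-0.02,-0.01,-2],
  [1,-0.002,-0.01,-0.005,-1],
  [1,0,-0.003,0,0],
  [1,0,0,0,0],
])

```text
t: 41.52
tool_pos: [0.5395, -0.3702, 0.1816]
tool_rot: [3.133, 0.184, -0.079]
contact_force: [0.5, 0.0, -0.2]
opening: 0.0854
```

Run:
```python
from h import *
o,p=snap();st(o);save("w21",p["color"]);boxes(p,["spanner_short_c","spanner_long_c"])
im=rect(p,o,(.55,-.372),.11,.006,.275);save("sp",im)
```

```text
t 41.52 pos [ 0.5395 -0.3702  0.1816] yaw -83.28 z [-0.05  -0.005 -0.999] q [-0.7   0.18  1.56 -0.04  1.44  0.76] F [ 0.5  0.  -0.2] op 0.0854
spanner_short_c [([270, 99, 294, 249], 0.88), ([151, 1, 192, 200], 0.66)]
spanner_long_c [([152, 2, 194, 198], 0.72)]
```

View pics/w21.png

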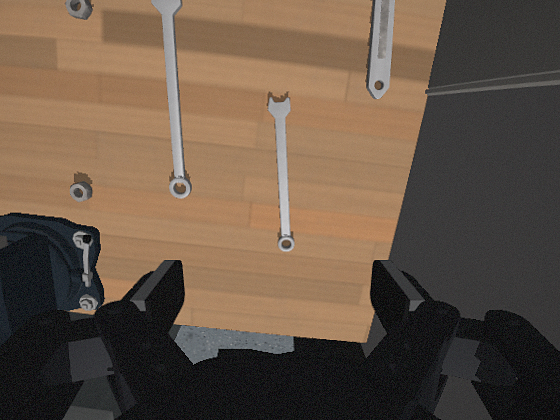

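View pics/sp.png

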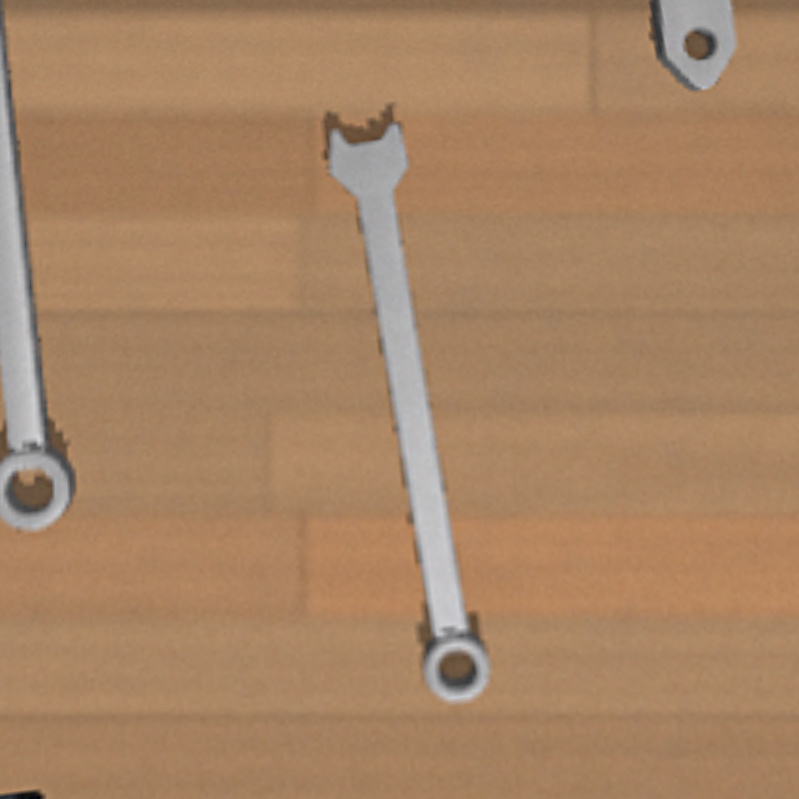

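Emit:
step_arm([
  [0.6,0.003,-0.001,-0.01,2],
  [0.5,0.003,-0.001,-0.025,0.5],
  [0.5,0.001,-0.001,-0.03,0],
  [0.5,0,0,-0.028,0],
  [0.5,0,0,-0.022,0],
  [0.5,0,0,-0.014,0],
  [0.5,0,0,-0.008,0],
  [0.5,0,0,-0.003,0],
  [0.5,0,0,0,0],
])

```text
t: 42.8
tool_pos: [0.5501, -0.3716, 0.0389]
tool_rot: [3.121, 0.271, -0.07]
contact_force: [-0.8, 0.1, 0.1]
opening: 0.0429
```

Run:
```python
from h import *
o,p=snap();st(o);save("w22",p["color"])
im=rect(p,o,(.55,-.372),.11,.006,.275);save("sp2",im)
```

```text
t 42.8 pos [ 0.5501 -0.3716  0.0389] yaw -80.07 z [-0.044 -0.012 -0.999] q [-0.69  0.34  1.63 -0.04  1.2   0.72] F [-0.8  0.1  0.1] op 0.0429
```

View pics/w22.png

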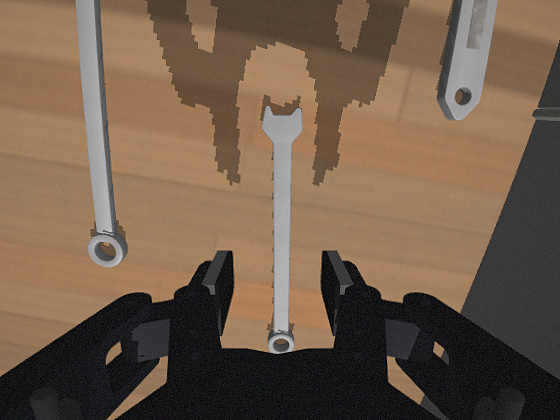

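View pics/sp2.png

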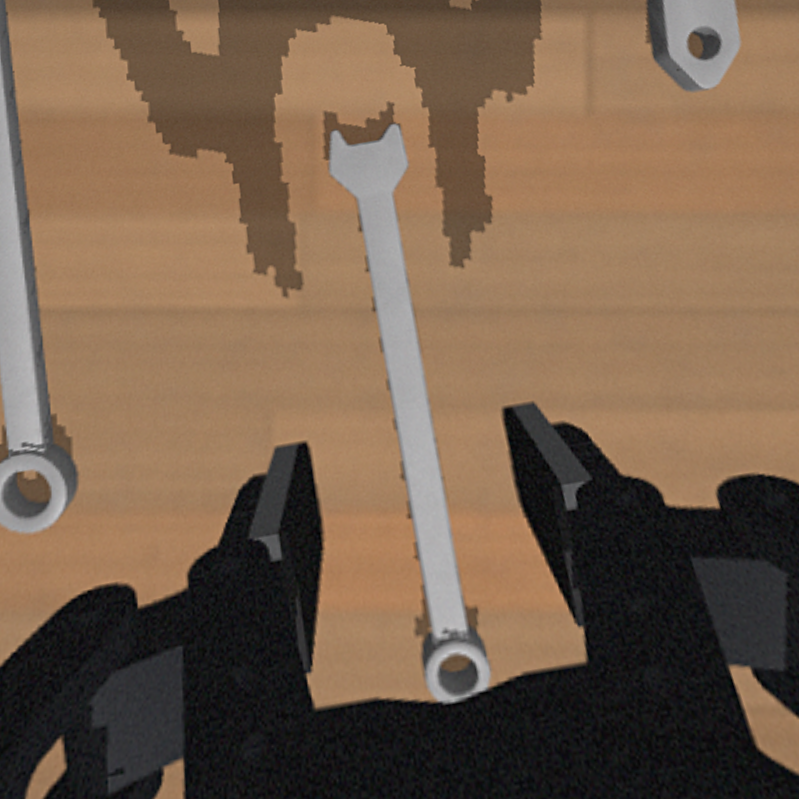

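Emit:
step_arm([
  [0.5,-0.001,-0.002,-0.006,-0.5],
  [0.5,-0.002,-0.001,-0.01,0],
  [0.5,-0.001,0,-0.008,0],
  [0.5,0,0,-0.005,0],
  [0.5,0,0,-0.003,0],
  [0.5,0,0,0,0],
])

```text
t: 43.6
tool_pos: [0.5462, -0.3755, 0.006]
tool_rot: [3.121, 0.256, -0.068]
contact_force: [0.2, -0.4, -0.4]
opening: 0.043
```

Run:
```python
from h import *
o=ctrl.get_obs();st(o)
```

```text
t 43.6 pos [ 0.5462 -0.3755  0.006 ] yaw -80.62 z [-0.042 -0.013 -0.999] q [-0.7   0.38  1.64 -0.04  1.15  0.73] F [ 0.2 -0.4 -0.4] op 0.043
```

Down about 4 mm more, then close.

Emit:
step_arm([
  [0.5,0,0,-0.003,0],
  [0.5,0,0,-0.001,0],
  [0.2,0,0,0,0],
  [0.1,0,0,0,0],
  [0,0,0,0,0],
  [0,0,0,0,0],
  [0,0,0,0,0],
  [0,0,0,0,0],
], newtons=50)

```text
t: 44.6
tool_pos: [0.5469, -0.3758, 0.0027]
tool_rot: [3.12, 0.256, -0.066]
contact_force: [-0.5, 0.1, -0.5]
opening: 0.0076
```

Run:
```python
from h import *
o,p=snap();st(o);save("w23",p["color"])
```

```text
t 44.6 pos [ 0.5469 -0.3758  0.0027] yaw -80.61 z [-0.041 -0.014 -0.999] q [-0.7   0.38  1.64 -0.04  1.14  0.73] F [-0.5  0.1 -0.5] op 0.0076
```

View pics/w23.png

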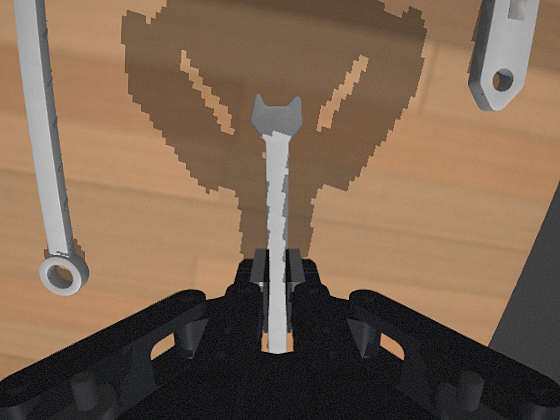

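Emit:
step_arm([
  [0,0,0,0.01,0],
  [0,0,0,0.03,0],
  [0,0,0,0.045,0],
  [0,0,0,0.045,0],
  [0,0.005,0,0.045,0],
  [0,0.008,0.01,0.04,2],
  [0,0.01,0.025,0.025,5],
  [0,0.008,0.035,0.01,7],
  [0,0.005,0.045,0.005,8],
  [0,0,0.05,0,8],
  [0,0,0.05,0,8],
  [0,-0.003,0.05,0,8],
  [0,-0.005,0.05,0,8],
  [0,-0.008,0.05,0,7],
  [0,-0.01,0.045,0,6],
  [0,-0.01,0.035,0,4],
  [0,-0.008,0.025,0,2],
  [0,-0.004,0.015,0,1],
  [0,0,0.005,0,0],
  [0,0,0,0,0],
])

```text
t: 47.15
tool_pos: [0.5297, 0.1302, 0.2794]
tool_rot: [2.272, 2.108, -0.021]
contact_force: [-0.2, -0.1, -0.7]
opening: 0.0076
```

Run:
```python
from h import *
o,p=snap();st(o);save("w24",p["color"])
print(matfit(p,o))
im=rect(p,o,o["tool_pos"][:2],.1,o["tool_pos"][2]+.004,.25);save("sp3",im)
```

```text
t 47.15 pos [0.5297 0.1302 0.2794] yaw -4.27 z [ 0.018 -0.04  -0.999] q [ 0.13 -0.17  1.74 -0.04  1.55  0.2 ] F [-0.2 -0.1 -0.7] op 0.0076
(array([ 0.6057937 ,  0.1740665 , -0.10766605]), np.int64(598), 1357, np.float64(0.013442711354420572))
```

View pics/w24.png

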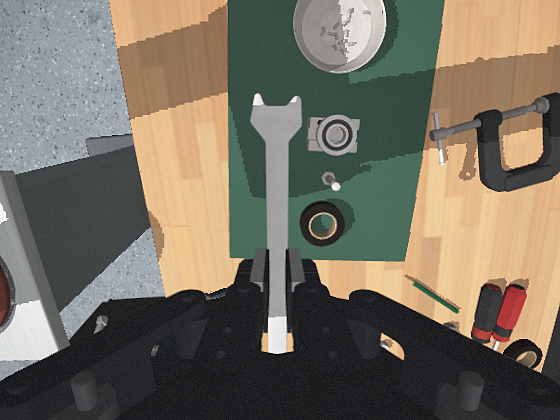

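View pics/sp3.png

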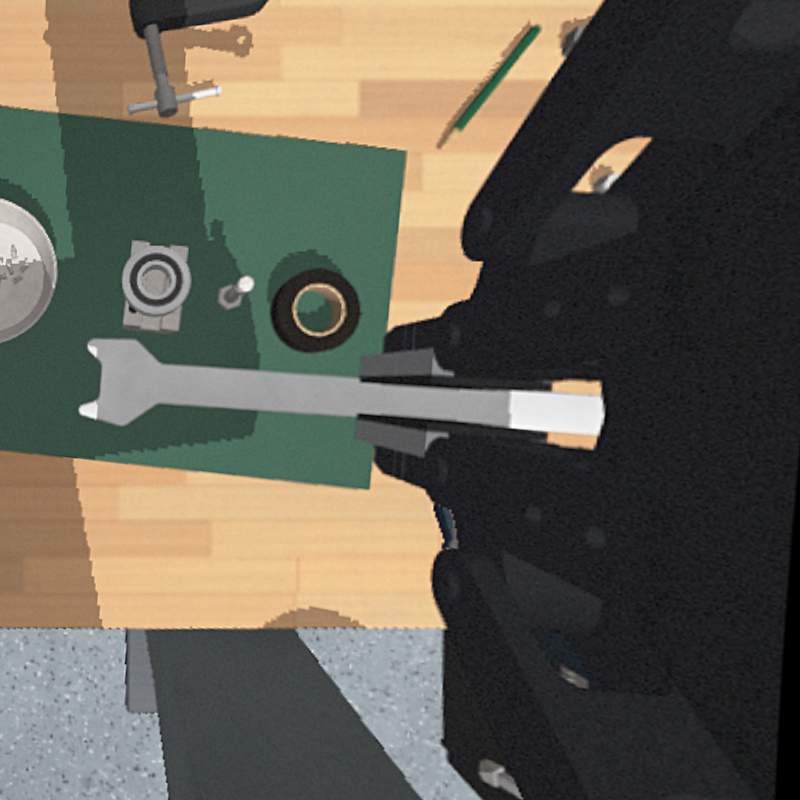

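Emit:
step_arm([
  [0,0,0.01,-0.005,-0.5],
  [0,0.001,0.015,-0.015,-1],
  [0,0.001,0.012,-0.03,-0.4],
  [0,0,0.007,-0.035,0],
  [0,0,0.003,-0.035,0],
  [0,0,0.001,-0.03,0],
  [0,0,0,-0.022,0],
  [0,0,0,-0.015,0],
  [0,0,0,-0.008,0],
  [0,0,0,-0.003,0],
  [0,0,0,0,0],
])

```text
t: 48.58
tool_pos: [0.5334, 0.178, 0.0738]
tool_rot: [2.32, 2.055, -0.021]
contact_force: [0.7, -0.8, -0.5]
opening: 0.0075
```

Run:
```python
from h import *
o,p=snap();st(o);save("w25",p["color"])
im=rect(p,o,o["tool_pos"][:2],.1,o["tool_pos"][2]+.004,.25);save("sp4",im)
```

```text
t 48.58 pos [0.5334 0.178  0.0738] yaw -6.9 z [ 0.018 -0.04  -0.999] q [ 0.21  0.05  1.89 -0.05  1.19  0.35] F [ 0.7 -0.8 -0.5] op 0.0075
```

View pics/w25.png

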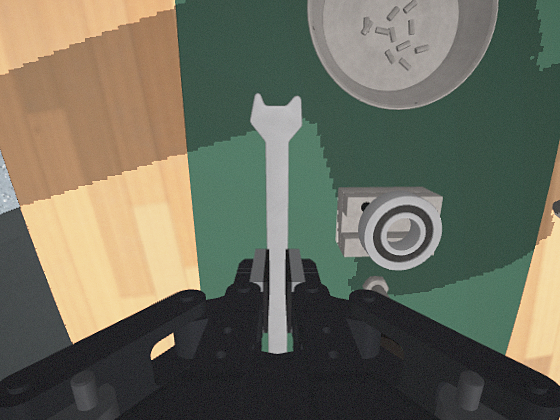

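Emit:
step_arm([
  [0,-0.002,0.001,-0.006,0.3],
  [0,-0.002,0.001,-0.014,0.3],
  [0,-0.001,0.001,-0.014,0],
  [0,0,0,-0.01,0],
  [0,0,0,-0.006,0],
  [0,0,0,-0.003,0],
  [0,0,0,0,0],
])

```text
t: 49.5
tool_pos: [0.5284, 0.1813, 0.018]
tool_rot: [2.308, 2.068, -0.019]
contact_force: [0.5, 0.8, -1.0]
opening: 0.0078
```

Run:
```python
from h import *
o,p=snap();st(o);save("w26",p["color"])
```

```text
t 49.5 pos [0.5284 0.1813 0.018 ] yaw -6.26 z [ 0.02  -0.04  -0.999] q [ 0.22  0.13  1.92 -0.05  1.09  0.35] F [ 0.5  0.8 -1. ] op 0.0078
```

View pics/w26.png

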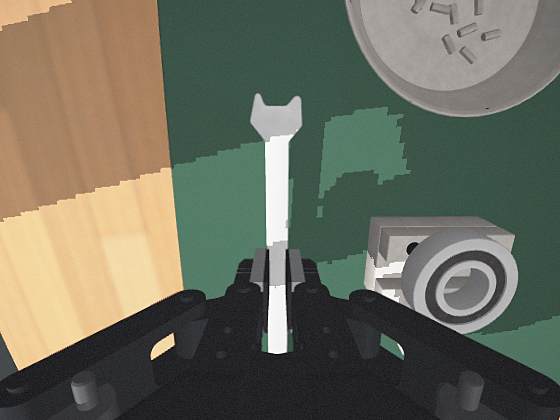

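Emit:
step_arm([
  [0,-0.001,0,-0.003,0],
  [0,0,0,-0.004,0],
  [0,0,0,-0.003,0],
  [0,0,0,-0.001,0],
])

```text
t: 50.05
tool_pos: [0.5284, 0.1815, 0.0077]
tool_rot: [2.307, 2.067, -0.015]
contact_force: [-0.5, 1.0, -0.7]
opening: 0.0073
```

Run:
```python
from h import *
o=ctrl.get_obs();st(o)
```

```text
t 50.05 pos [0.5284 0.1815 0.0077] yaw -6.26 z [ 0.022 -0.039 -0.999] q [ 0.22  0.14  1.92 -0.05  1.06  0.35] F [-0.5  1.  -0.7] op 0.0073
```

Emit:
step_arm([
  [0,0,0,-0.002,0],
  [0,0,0,-0.002,0],
])

```text
t: 50.3
tool_pos: [0.5288, 0.1816, 0.0055]
tool_rot: [2.307, 2.067, -0.017]
contact_force: [-10.4, -1.7, 19.6]
opening: 0.0074
```

Run:
```python
from h import *
o=ctrl.get_obs();st(o)
```

```text
t 50.3 pos [0.5288 0.1816 0.0055] yaw -6.25 z [ 0.021 -0.04  -0.999] q [ 0.22  0.15  1.92 -0.05  1.06  0.35] F [-10.4  -1.7  19.6] op 0.0074
```

Emit:
step_arm([
  [0.1,0,0,0.001,0],
  [0.2,0,0,0,0],
  [0.3,0,0,0,0],
  [0.35,0,0,0,0],
  [0.35,0,0,0.006,0],
  [0.35,0,0,0.02,0],
  [0.35,0,0,0.035,0],
  [0.35,0,0,0.045,0],
  [0.35,0,0,0.05,0],
  [0.5,-0.01,0,0.045,0],
  [0.6,-0.01,0,0.03,0],
  [0.6,-0.01,0,0.02,0],
  [0.6,0,0,0.01,0],
  [0.6,0,0,0,0],
])

```text
t: 52.05
tool_pos: [0.4975, 0.1814, 0.2895]
tool_rot: [2.302, 2.062, 0.003]
contact_force: [0.1, 0.0, -0.4]
opening: 0.051
```

Run:
```python
from h import *
o,p=snap();st(o);save("w27",p["color"]);print(matfit(p,o))
im=rect(p,o,(.58,.173),.2,.009,.5);matoverlay(im,(.58,.173),.2,.5,(.6063,.1736,-.109));save("fin",cv2.resize(im,(800,800))[:600])
im=rect(p,o,(.53,.18),.1,.009,.25);save("fin2",im)
```

```text
t 52.05 pos [0.4975 0.1814 0.2895] yaw -6.26 z [ 0.035 -0.036 -0.999] q [ 0.23 -0.22  1.77 -0.04  1.56  0.34] F [ 0.1  0.  -0.4] op 0.051
(array([ 0.60597685,  0.17217628, -0.10793469]), np.int64(632), 1131, np.float64(0.0016828116943936045))
```

View pics/w27.png

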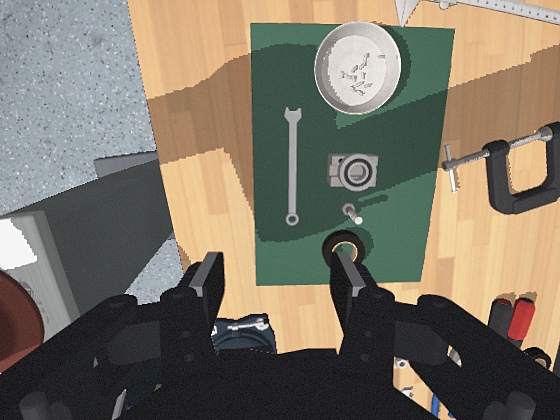

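View pics/fin2.png

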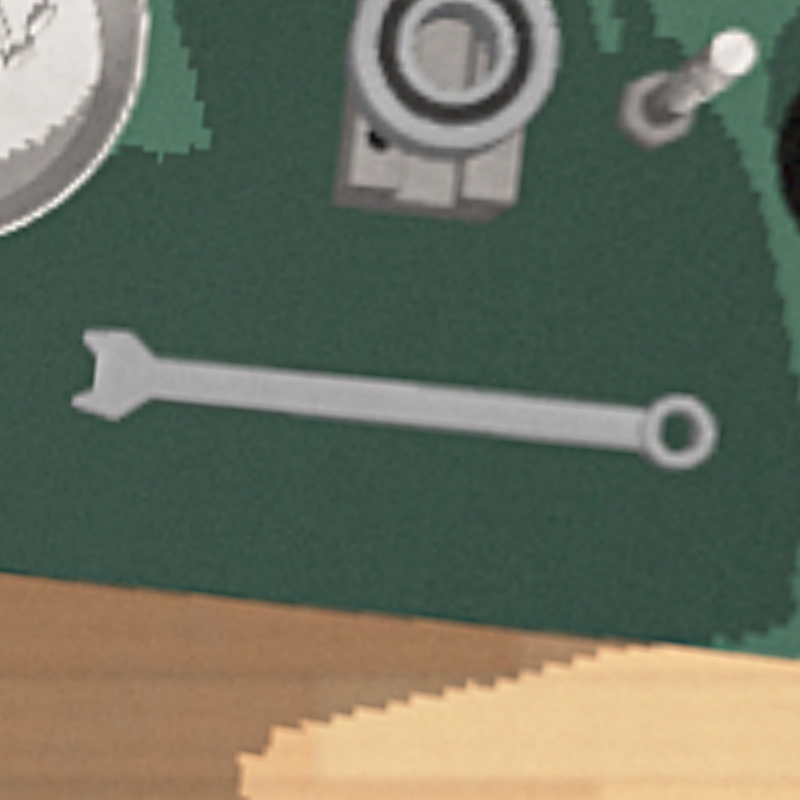

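Run:
```python
from h import *
o,p=snap("scene"); save("s2",cv2.resize(p["color"][130:270,150:350],(800,560),interpolation=cv2.INTER_CUBIC))
```

```text
(no output)
```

View pics/s2.png

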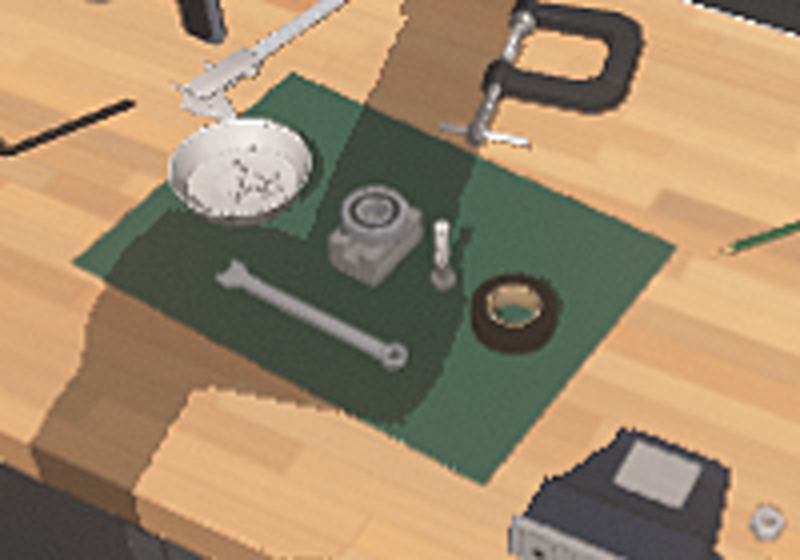

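The scene view shows everything in place: bearing flat on the block (375,215), bolt upright (442,255), spanner flat in front (310,315), and the robot clear.

Run:
```python
from station import ctrl
print(ctrl.finish_job())
```

```text
the job is handed in; nothing more can be done
None
```

I set out the job in the order asked and handed it in at about 52 s; no verdict came back. The dish, tape roll and longer spanner were never handled.

My last camera checks, with a calibration good to about 2 mm:

| Item | What the check showed |
|---|---|
| Block | Slot-up, about 1 mm from the mat centre, slot within 0.3° of the mat's x axis |
| Bearing | Flat on the block, about 1 mm off its centre |
| Bolt | Upright on its head, about 58 mm from the block's centre towards the tape roll, about 2 mm off the line between them |
| Shorter spanner | Flat, about 78 mm in front of the block's centre and clear of it, within 0.3° of the mat's near edge, centred on the block to about 1 mm |

- **Bolt position:** I set it between the midpoint of the two centres (about 60 mm) and the midpoint of the gap (about 56 mm).
- **Spanner contact:** It was pressed down with about 20 N when set down. That was the highest force I read at any check.
- **Tool tilt:** The tool drifted 1–3° from vertical during the work. I saw no effect on the placements.
- **Mat position:** The mat estimates from different views disagreed by up to about 1.5 mm and 0.3°.

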